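Draw the guarded bolt with the hooked rod and load the furnace cartridge

ROBOT

A 6-joint arm with a two-finger parallel gripper is mounted at the origin on the work surface. World frame = base frame: x ahead of the robot, y to its left, z up, the work surface at z = 0. Lengths are in m, angles in degrees, forces in N, time in s.
With the tool pointing down it reaches from about 0.25 to 0.725 m from the base axis. Payload 9.7 kg.
Tool frame: the origin (TCP) lies on the centre line of the jaws, within the pads' length; the fingertips stand 19 mm ahead of it and the grasp point (between the pads) is the TCP (bot.tcp_to_tips is the z of the fingertips in the tool frame, in m); z points along the fingers, y is the line along which they close (so a half turn about z gives the same grasp; the last joint's range is limited). The gripper opens to 85 mm and grips with 20 to 120 N. Pads are 22 mm wide; open, the fingers measure 114 mm over their backs; the gripper's body (76 mm by 85 mm) begins 54 mm behind the grasp point. The pads swing forward as they close: fully open they stand 13 mm farther back than shut.
Start: joints at [-68.182, 4.979, 10.078, 95.1, 0, 90], TCP at [0.204, -0.511, 0.25] pointing down, gripper open.
Joint ranges: [-179.16, 179.16], [-48.56, 103.87], [-65.8, 70.77], [-126.05, 130.52], [-82.76, 87.17], [-180, 180]. Speed limits (degrees/s): [127.2, 127.2, 147.25, 180, 180, 180].

INTERFACE

Orientations are given as [roll, pitch, yaw] about the fixed x, y, z axes, in that order (R = Rz(yaw) Ry(pitch) Rx(roll)).
In Python, from workcell import bot gives the robot as it stands. The module is installed in compiled form; this text tells all that it offers.
- The arm moves only by the tool play_rows, never from a script. Its argument "increments" is a list of rows, each an object with "slide": the shift along the tool's x, y, z in mm, a list of three; "angular": the turn, a rotation vector about the tool's x, y, z in degrees, a list of three; "claw": the opening, from -1 (shut) to 1 (fully open). In form: [{"slide": [x, y, z], "angular": [rx, ry, rz], "claw": claw}, ...]. A call has 1 to 8 rows; each row shifts and turns the commanded pose from where the row before left it, along the tool's axes as they then stand; what a row does not reach is not made up. A row lasts 1/10 s, in which the tool goes at most 50 mm and 8.59 degrees, less where a joint would pass 70% of its speed; a pose out of reach is approached as far as the arm can. A call is refused whole if a number of a shift passes 50 or a number of a turn 8.59, either way. A call with a gripper value outside its range is refused whole. The fingers move at their own pace and stop on an object; "squeeze" is the grip in N (left out, the last holds). Time passes only in rows, so rows that do not move let the fingers close. It gives the time, the measured TCP pose, the force, the opening and the grip force at its end, in the units of the state.
- bot.get_obs(): the state, without advancing time (a new reading comes with each control period).
- bot.camera(name): name is "scene" or "side" or "wrist"; returns the picture (384x512x3 uint8, red, green, blue); there is no depth.
- bot.camera_info(name): a dict with "fovy" (degrees; the focal length in pixels is half the picture's height over the tangent of half this angle, whatever the lens; pixels are square), "cx", "cy" (the principal point, pixels), "R" (3x3) and "t" (3): a world point X has camera coordinates R X + t. Camera axes: x right, y down, z forward; pixel columns grow to the right and rows downward; lengths in m; the calibration is good to about 2 mm. The wrist camera is an equidistant fisheye: a pixel r from the principal point sees the ray r / f radians off the axis. A picture is of the moment at which its call begins: read the wrist's pose just before it. camera_info takes no time and is no camera call; for the wrist camera it gives the pose at the moment of the call.
- bot.job_done(): hands the job in; it is judged then, once.
The state is a dict: "time": time; "q": joint angles; "qd": joint speeds; "joint_efforts": joint torques, N m; "ee_pos": TCP position; "tcp_rot": TCP orientation; "wrist_force": force on the tool from outside, world axes, zero at the start; "torque": the same for the moment, N m; "opening": finger opening in m; "grasp_force": force on a finger pad.
Only numpy, scipy, OpenCV 4.12 (cv2) and the standard library are available. Lean on these libraries where they do the work, as an engineer would, in place of code of your own. Each camera call takes 0.05 s, during which the arm holds its last target. There are 200 camera calls.

TASK

The port of the loading unit is locked by a bolt inside the guarded bay. Reach the hooked rod through the bay's front window, draw the bolt fully towards you by its post with the hook - do not put your fingers on the bolt - and lay the rod back flat on the bench. Then slide the shutter fully open, turn the sample cartridge so that its flat matches the D-shaped port and seat it fully home, leaving everything else on the bench where it is.

Things in the scene. Friction and masses are not known exactly. Their poses are not given: they have to be found in the camera images.
- unit: Loading unit: fixed white metal box, origin on the bench, x away from the robot, y left; spans x -90..90, y -123..150 mm, deck 120 mm high. Right part: a bay under a grille of 5 mm wires 18 mm apart (underside z 115), entered only by a window in the front face (x -90): y -115..-4, z 20..90; inside same y, floor z 20, x to 82. Left part: port and shutter. The bolt's fork is at x 45..65.
- bay_window (a point): middle of the bay's front window, on the front face of the unit (unit frame: -90, -59.5, 55 mm)
- bolt: Steel bolt in the bay: bar 12 mm thick along x, axis 35 mm above the bench, with an upright round post 10 mm across, clear of the bar from 41 to 78 mm up. Slides along the unit's x, 2.5 N friction, stays put. Origin: post's foot on the bar's axis; y -36 mm of the unit; x -10 when shut (starts -10 to -16), -50 fully drawn at its stop. Holds the shutter until drawn 25 mm. Axes as the unit's.
- post_mid (a point): point on the axis of the bolt's post, 58 mm above the bench: where the hook should catch it
- shutter (a joint): how far the shutter has slid to the left (unit's +y), m: 0 = shut over the port, 0.075 = fully open against its stop. About 2 N friction; stays where it is left; blocked by the bolt until that is drawn.
- shutter_knob (a point): grip point of the shutter's upright square knob, 16 x 16 mm (sides along the unit's x and y), rising from 128 to 164 mm above the bench; this point is on its axis, 150 mm above the bench. The aluminium shutter plate below is 64 mm wide along y, top at 128 mm.
- port_mouth (a point): centre of the D-shaped port, on the deck 120 mm above the bench (unit frame -20, 40, 120 mm). The plug's outline with 2 mm clearance: flat side towards the robot (unit's -x, 19 mm from the centre), round side (radius 19) away; 52 mm deep. Hidden by the shutter until that is open.
- rod: Hooked rod, loose, lying at the right: black handle 110 x 24 x 30 mm (x, y, z); an 8 mm steel rod, axis 15 mm above the underside, runs from its front along +x to x 190 mm, then bends left (+y) into a hook arm that ends at x 182, y 34 mm. Origin: centre of the handle's underside. About 0.16 kg, centre of mass about 20 mm ahead of the origin.
- rod_grip (a point): where to grip the rod's handle: 18 mm ahead of the origin, 24 mm above the underside; handle 24 mm wide here
- rod_elbow (a point): the bend at the rod's far end, where the hook arm begins (rod frame 190, 0, 15 mm)
- cartridge: Sample cartridge, loose, upright at the left: steel D-section plug 34 mm wide, 40 long (flat on its -x side, 17 mm from the axis; round, radius 17, on +x; lowest 6 mm 2 mm slimmer), D flange 46 mm wide from 40 to 46 mm up, grip tab on top. Origin: centre of the underside, on the axis. 0.28 kg. Fits one way only: its x along the unit's x. Seated, the origin is 40 mm below the port mouth.
- cartridge_tab (a point): grip point of the cartridge's tab, 68 mm above its underside; the tab is 14 mm thick (x), 34 mm long (y), from 46 to 82 mm up
- meter_a: red handheld thermometer, 170 x 62 x 28 mm, bystander lying at the left near the robot; origin at the centre of its underside
- meter_b: a second red handheld thermometer of the same size, bystander at the far right; origin at the centre of its underside
- beaker: open glass beaker, 72 mm across, 95 mm tall, bystander on the left; origin at the centre of its underside
- crucible: small white ceramic cup, 48 mm across, 45 mm tall, bystander near the cartridge; origin at the centre of its underside
- dish: white ceramic dish, 90 mm across, 35 mm tall, bystander on the right; origin at the centre of its underside
- spatula: small spatula 180 mm long lying on the bench, bystander; origin at the centre of its underside
- reagent: closed amber bottle, 68 mm across, 140 mm tall, bystander on the right beyond the rod; origin at the centre of its underside
Things that resemble listed ones, but are neither listed nor needed, are in the scene too. Of the things shaped like the cartridge, the steel one is meant.

How it is judged:
By the outcome, as a careful person would: the job done as asked, in the order asked, and still so for the second after the job is handed in, with the robot touching nothing.
It also fails if it takes over 72 s, if anything falls off the work surface, if the arm or the gripper's body presses on something with over 40 N, if the wrist force passes 120 N, or if a joint passes its speed limit or range.

## Working session

There is one attempt and no reset: what is moved stays moved. The work goes in short steps, Python scripts to look and compute and a tool call to move; the robot and the scene stay as the last step left them, time stands still between calls to the robot, and variables do not carry over. Pictures are saved under pics/ and viewed, at most 10 in all, crops included, and the job is handed in when it is done.

Besides the shell and the picture viewer there is one more tool, called after "Call:" by a JSON object that holds its "method" and its "body". play_rows: Moves the arm, as the interface text tells. Its arguments: {"type":"object","properties":{"increments":{"type":"array"},"squeeze":{"type":"number"}},"required":["increments"]}

```bash
mkdir -p pics; python3 - <<'E'
from workcell import bot
import cv2
o=bot.get_obs(); print(o)
for n in ("scene","side"):
    i=bot.camera_info(n); print(n,i)
    im=bot.camera(n)[:,:,::-1]; cv2.imwrite(f"pics/{n}0.png",cv2.resize(im,(800,600),interpolation=cv2.INTER_CUBIC)); cv2.imwrite(f"pics/{n}0_raw.png",im)
E
```

```text
{'time': 0.0, 'q': array([-6.81811569e+01,  5.01211566e+00,  1.00335534e+01,  9.50986072e+01,
       -2.95515686e-04,  8.99991858e+01]), 'qd': array([-0.11732968,  0.00700241,  0.06721367, -0.05481496, -0.00618972,
        0.01631883]), 'joint_efforts': array([ 3.10626899e-05, -5.20400906e+01,  4.64795709e+01,  1.66955462e-02,
       -6.55769804e-05, -9.64848510e-06]), 'ee_pos': array([ 0.20434429, -0.51041399,  0.24956523]), 'tcp_rot': array([-1.79922830e+02,  2.94418839e-04,  2.18196577e+01]), 'wrist_force': array([-0.03291045, -0.03498024,  0.14685694]), 'torque': array([ 0.04312375, -0.013354  ,  0.02508622]), 'grasp_force': 0.0, 'opening': 0.08547065580246611}
scene {'fovy': 47.72234168925932, 'cx': 254.4577765034222, 'cy': 194.89433638329606, 'R': array([[ 9.25004129e-03,  9.99917431e-01, -8.92004703e-03],
       [ 7.04651342e-01, -1.28473298e-02, -7.09437405e-01],
       [-7.09493427e-01,  2.76802173e-04, -7.04711999e-01]]), 't': array([ 0.00329091, -0.29172527,  1.88152216])}
side {'fovy': 48.73757642236117, 'cx': 257.866217167635, 'cy': 195.52447097723555, 'R': array([[-0.71386043, -0.70025175, -0.00712539],
       [-0.49403897,  0.51079926, -0.70356919],
       [ 0.4963152 , -0.49872998, -0.71059104]]), 't': array([0.35730184, 0.37612534, 1.14981603])}
```

View pics/scene0.png

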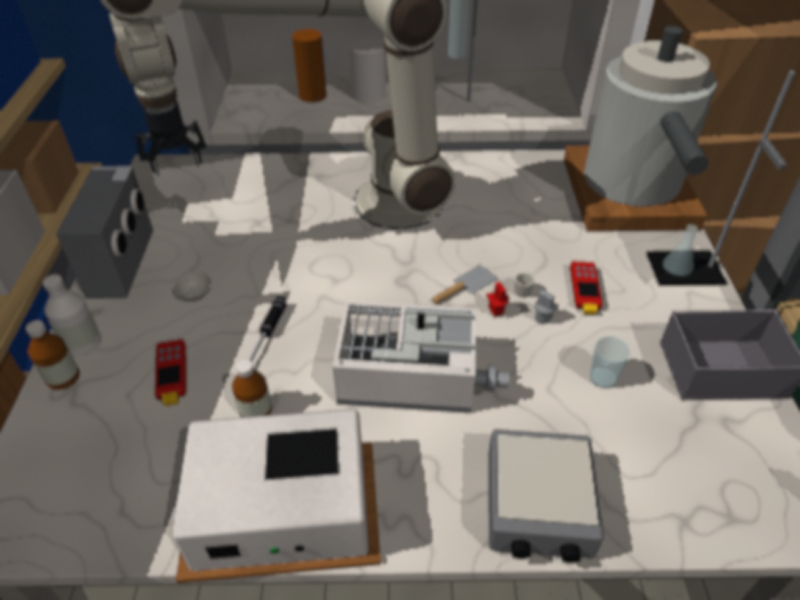

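View pics/side0.png

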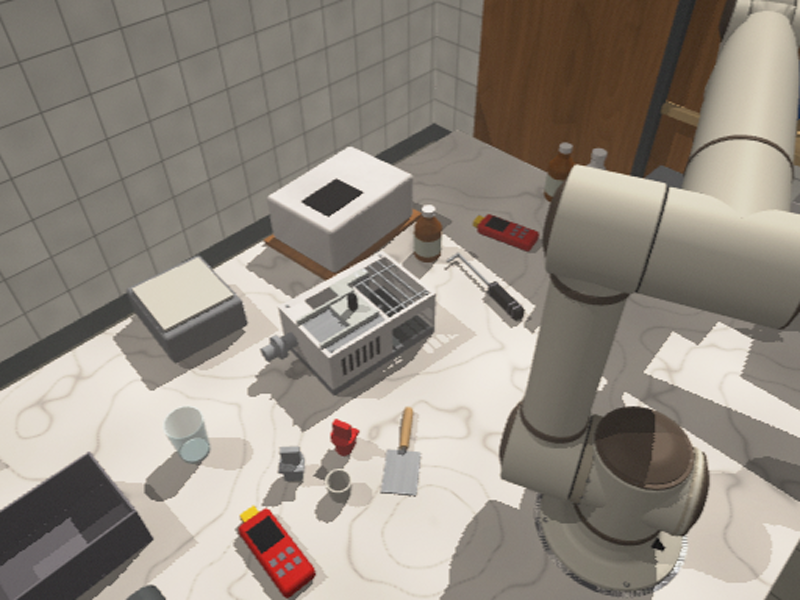

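The scene view shows the unit at the centre (deck corners 347,305 / 472,312 / 476,375 / 337,368), with the rod handle at (272,318) and its elbow near (250,370). In the side view the steel cartridge is at (290,465), a red lookalike at (343,437) and the crucible at (338,485).

```bash
cat > h.py <<'E'
import numpy as np
from scipy.optimize import least_squares
from scipy.spatial.transform import Rotation as Rn
from workcell import bot
def ray(n,uv,info=None):
    i=info or bot.camera_info(n); f=192/np.tan(np.radians(i['fovy']/2))
    d=np.array([uv[0]-i['cx'],uv[1]-i['cy']])/f
    if n=='wrist':
        r=np.linalg.norm(d); v=np.r_[d/max(r,1e-9)*np.sin(r),np.cos(r)]
    else: v=np.r_[d,1.]
    R=np.array(i['R']); return -R.T@i['t'], R.T@(v/np.linalg.norm(v))
def onz(n,uv,z,info=None):
    c,d=ray(n,uv,info); return c+d*(z-c[2])/d[2]
def tri(obs):  # list of (name,uv,info)
    A=np.zeros((3,3));b=np.zeros(3)
    for n,uv,i in obs:
        c,d=ray(n,uv,i);P=np.eye(3)-np.outer(d,d);A+=P;b+=P@c
    return np.linalg.solve(A,b)
def proj(n,X,info=None):
    i=info or bot.camera_info(n); f=192/np.tan(np.radians(i['fovy']/2))
    p=np.array(i['R'])@X+i['t']
    if n=='wrist':
        r=np.hypot(p[0],p[1]);th=np.arctan2(r,p[2]);return np.array([i['cx'],i['cy']])+f*th*p[:2]/max(r,1e-9)
    return np.array([i['cx'],i['cy']])+f*p[:2]/p[2]
def W(pose,p): # pose x,y,yaw(deg)
    c,s=np.cos(np.radians(pose[2])),np.sin(np.radians(pose[2]))
    return np.array([pose[0]+c*p[0]-s*p[1],pose[1]+s*p[0]+c*p[1],p[2]])
def fit(obs,x0): # obs (name,uv,p_local,info)
    r=least_squares(lambda v:np.concatenate([proj(n,W((v[0],v[1],v[2]*100),p),i)-uv for n,uv,p,i in obs]),[x0[0],x0[1],x0[2]/100],loss='soft_l1',x_scale=0.1)
    return np.r_[r.x[:2],r.x[2]*100],r.fun
E
python3 - <<'E'
from h import *
k=1/1.5625
S=lambda u,v:np.array([u,v])*k
si,sd=bot.camera_info('scene'),bot.camera_info('side')
ob=[]
for uv,p in [((347,305),(-.09,-.123,.12)),((472,312),(-.09,.15,.12)),((476,375),(.09,.15,.12)),((337,368),(.09,-.123,.12))]: ob.append(('scene',S(*uv),p,si))
for uv,p in [((333,362),(-.09,.15,.12)),((435,293),(-.09,-.123,.12)),((378,255),(.09,-.123,.12)),((283,310),(.09,.15,.12))]: ob.append(('side',S(*uv),p,sd))
for o in ob: print(o[0],o[2],onz(o[0],o[1],.12,o[3]))
print(fit(ob,[.5,0,0]))
for nm,a,b,z in [('handle',(272,318),(505,300),.02),('rodfront',(264,335),(490,286),.015),('elbow',(250,370),(450,260),.015),('cart',(545,306),(290,462),.04),('beaker',(606,380),(190,450),.0),('cruc',(523,287),(338,485),.02),('reag',(249,385),(427,245),.07),('knob',(421,320),(352,300),.15),('mA',(586,288),(277,550),.02)]:
    print(nm,tri([('scene',S(*a),si),('side',S(*b),sd)]),onz('side',S(*b),z,sd))
i=bot.camera_info('wrist');o=bot.get_obs();print(i, o['ee_pos'])
Rt=Rn.from_euler('xyz',o['tcp_rot'],degrees=True)
c,d=ray('wrist',(i['cx'],i['cy']));print('cam in tool',Rt.inv().apply(c-o['ee_pos']),Rt.inv().apply(d))
E
```

```text
scene (-0.09, -0.123, 0.12) [ 0.53417241 -0.11293707  0.12      ]
scene (-0.09, 0.15, 0.12) [0.55938716 0.14622643 0.12      ]
scene (0.09, 0.15, 0.12) [0.72635672 0.13924309 0.12      ]
scene (0.09, -0.123, 0.12) [ 0.70479598 -0.12460775  0.12      ]
side (-0.09, 0.15, 0.12) [0.5334438  0.15403045 0.12      ]
side (-0.09, -0.123, 0.12) [ 0.52127142 -0.11798828  0.12      ]
side (0.09, -0.123, 0.12) [ 0.69373509 -0.11930499  0.12      ]
side (0.09, 0.15, 0.12) [0.71039856 0.13396251 0.12      ]
(array([ 6.20421343e-01, -2.01050374e-03, -3.21849679e+00]), array([-1.93886179, -2.23119527,  1.47344137, -4.48632927,  0.93002882,
       -2.02470054, -1.7338814 , -0.34411665, -0.92590318, -1.23185931,
       -0.17165245, -0.62672736,  0.25670182, -2.6926544 , -3.79521614,
        0.11396177]))
handle [ 0.4632265  -0.29462269  0.01212696] [ 0.45882526 -0.28957188  0.02      ]
rodfront [ 0.51665763 -0.30576392  0.01335601] [ 0.51564856 -0.30620399  0.015     ]
elbow [ 0.63534003 -0.30929512  0.02718684] [ 0.64381024 -0.31001315  0.015     ]
cart [0.46687362 0.32348854 0.0419247 ] [0.46802539 0.32306968 0.04      ]
beaker [0.64717222 0.42766827 0.0008154 ] [0.64774645 0.42749139 0.        ]
cruc [0.38111481 0.28784978 0.02064203] [0.3811836  0.28686041 0.02      ]
reag [ 0.69551419 -0.29582988  0.05007664] [ 0.67882016 -0.26393488  0.07      ]
knob [0.60756566 0.03724108 0.14943866] [0.60691073 0.03566289 0.15      ]
mA [0.37160058 0.43796087 0.0065571 ] [0.36407663 0.43708351 0.02      ]
{'fovy': 65.70646984690485, 'cx': 255.30970467688036, 'cy': 194.37512667901717, 'R': array([[ 0.37109841, -0.9285929 , -0.00109319],
       [-0.88204745, -0.35286477,  0.31221586],
       [-0.29030718, -0.11489857, -0.95001056]]), 't': array([-0.549176  , -0.04025463,  0.38045181])} [ 0.2043465  -0.51044408  0.24965598]
cam in tool [ 0.08021171 -0.00033691 -0.12374442] [-3.12219017e-01 -1.31763895e-04  9.50010141e-01]
```

```bash
cat >> h.py <<'E'
def plan(pos,rpy,n=None,step=40,ang=6):
    """rows from the measured pose to pos (m), rpy (deg)"""
    o=bot.get_obs(); p=np.array(o['ee_pos']); R=Rn.from_euler('xyz',o['tcp_rot'],degrees=True); Rg=Rn.from_euler('xyz',rpy,degrees=True)
    dw=(np.array(pos)-p)*1000; rv=(R.inv()*Rg).as_rotvec(degrees=True)
    n=n or int(max(1,np.ceil(np.linalg.norm(dw)/step),np.ceil(np.linalg.norm(rv)/ang)))
    out=[];cp=p*1000;cr=R
    for k in range(1,n+1):
        t=p*1000+dw*k/n; s=np.round(cr.inv().apply(t-cp),1); a=np.round(rv/n,2)
        cp=cp+cr.apply(s); cr=cr*Rn.from_rotvec(a,degrees=True); out.append('{"slide":%s,"angular":%s}'%(list(map(float,s)),list(map(float,a))))
    print(n,'rows:');print(',\n'.join(out))
E
python3 -c "
from h import *
plan([.47,-.28,.26],[180,0,-4],n=12)"
```

```text
12 rows:
{"slide":[27.7, -9.6, -0.9],"angular":[-0.01, 0.0, 2.15]},
{"slide":[27.3, -10.6, -0.8],"angular":[-0.01, 0.0, 2.15]},
{"slide":[26.9, -11.7, -0.9],"angular":[-0.01, 0.0, 2.15]},
{"slide":[26.4, -12.6, -0.8],"angular":[-0.01, 0.0, 2.15]},
{"slide":[26.0, -13.7, -0.9],"angular":[-0.01, 0.0, 2.15]},
{"slide":[25.4, -14.6, -0.8],"angular":[-0.01, 0.0, 2.15]},
{"slide":[24.8, -15.5, -0.9],"angular":[-0.01, 0.0, 2.15]},
{"slide":[24.3, -16.5, -0.9],"angular":[-0.01, 0.0, 2.15]},
{"slide":[23.6, -17.3, -0.8],"angular":[-0.01, 0.0, 2.15]},
{"slide":[22.9, -18.3, -0.9],"angular":[-0.01, 0.0, 2.15]},
{"slide":[22.3, -19.0, -0.9],"angular":[-0.01, 0.0, 2.15]},
{"slide":[21.5, -19.9, -0.9],"angular":[-0.01, 0.0, 2.15]}
```

Call:
{"method": "play_rows", "body": {"increments": [{"slide":[28,-10,-1],"angular":[0,0,2.15],"claw":1},{"slide":[27,-11,-1],"angular":[0,0,2.15],"claw":1},{"slide":[27,-12,-1],"angular":[0,0,2.15],"claw":1},{"slide":[26,-13,-1],"angular":[0,0,2.15],"claw":1},{"slide":[26,-14,-1],"angular":[0,0,2.15],"claw":1},{"slide":[25,-15,-1],"angular":[0,0,2.15],"claw":1}]}}

```text
time: 0.7
ee_pos: [0.3367, -0.3924, 0.256]
tcp_rot: [-180.0, 0.0, 8.8]
wrist_force: [-0.7, -0.6, 0.1]
opening: 0.0856
grasp_force: 0.0
```

Call:
{"method": "play_rows", "body": {"increments": [{"slide":[25,-15,-1],"angular":[0,0,2.15],"claw":1},{"slide":[24,-16,-1],"angular":[0,0,2.15],"claw":1},{"slide":[24,-17,-1],"angular":[0,0,2.15],"claw":1},{"slide":[23,-18,-1],"angular":[0,0,2.15],"claw":1},{"slide":[22,-19,-1],"angular":[0,0,2.15],"claw":1},{"slide":[22,-20,0],"angular":[0,0,2.15],"claw":1},{"slide":[0,0,0],"angular":[0,0,0],"claw":1}]}}

```text
time: 1.4
ee_pos: [0.4714, -0.2777, 0.2605]
tcp_rot: [-179.9, 0.0, -3.9]
wrist_force: [-0.1, -0.6, -0.1]
opening: 0.0853
grasp_force: 0.0
```

```bash
cat >> h.py <<'E'
import pickle,cv2
def shot(name,fn,box=None):
    i=bot.camera_info(name); im=bot.camera(name)[:,:,::-1]; pickle.dump((i,im),open(f'pics/{fn}.pkl','wb'))
    crop(fn,box)
def crop(fn,box=None,out=None):
    i,im=pickle.load(open(f'pics/{fn}.pkl','rb')); x0,y0,x1,y1=box or (0,0,512,384)
    s=min(800/(x1-x0),600/(y1-y0)); cv2.imwrite(f'pics/{out or fn}.png',cv2.resize(im[y0:y1,x0:x1],None,fx=s,fy=s,interpolation=cv2.INTER_CUBIC)); print('scale',s)
def info(fn): return pickle.load(open(f'pics/{fn}.pkl','rb'))[0]
E
python3 -c "
from h import *
o=bot.get_obs();print(o['time'],o['ee_pos'],o['tcp_rot'])
shot('wrist','w1')"
```

```text
1.4 [ 0.47140324 -0.27769964  0.2604927 ] [-1.79944350e+02  3.37267275e-02 -3.87631671e+00]
scale 1.5625
```

View pics/w1.png

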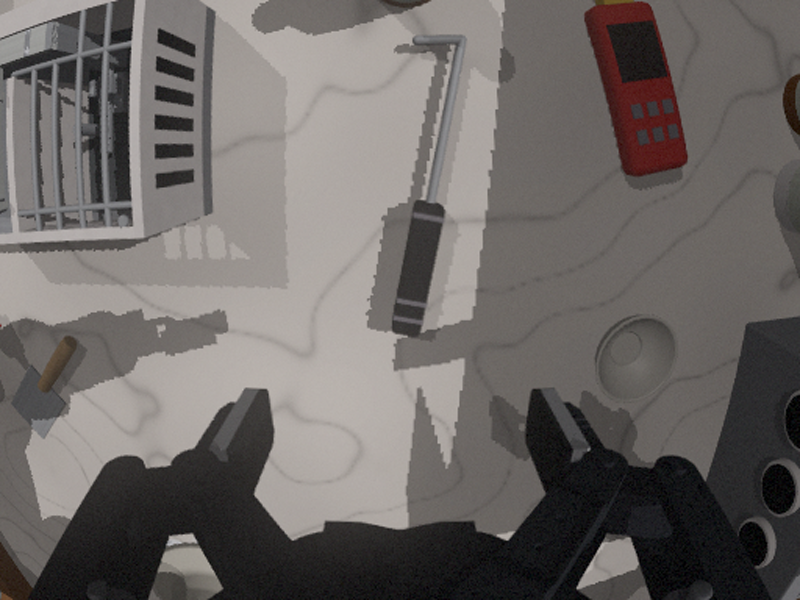

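```bash
python3 - <<'E'
from h import *
k=1/1.5625;i=info('w1');S=lambda u,v:np.array([u,v])*k
P=lambda u,v,z:onz('wrist',S(u,v),z,i)
hf=P(430,206,.03);hr=P(407,318,.03);el=P(461,42,.015);rs=P(433,197,.015);tip=P(416,40,.015)
for n,v in dict(hf=hf,hr=hr,el=el,rs=rs,tip=tip).items(): print(n,v)
yaw=np.degrees(np.arctan2(*(el-rs)[1::-1]));print('yaw',yaw,np.linalg.norm(el-rs))
ob=[('wrist',S(461,42),(.19,0,.015),i),('wrist',S(433,199),(.055,0,.015),i),('wrist',S(430,206),(.055,0,.03),i)]
pr,f=fit(ob,[.45,-.29,-6]);print('rod',pr,np.round(f,1),'grip',W(pr,(.018,0,.024)))
print('hook tip',W(pr,(.182,.034,.015)))
print('unit corners',P(137,238,.12),P(212,212,0))
sd,si=bot.camera_info('side'),bot.camera_info('scene')
ob=[('wrist',S(137,238),(-.09,-.123,.12),i),('wrist',S(212,212),(-.09,-.123,0),i)]
for uv,p in [((333,362),(-.09,.15,.12)),((435,293),(-.09,-.123,.12)),((378,255),(.09,-.123,.12)),((283,310),(.09,.15,.12))]: ob.append(('side',S(*uv),p,sd))
for uv,p in [((347,305),(-.09,-.123,.12)),((472,312),(-.09,.15,.12)),((476,375),(.09,.15,.12)),((337,368),(.09,-.123,.12))]: ob.append(('scene',S(*uv),p,si))
u,f=fit(ob,[.62,0,-3]);print('unit',u,np.round(f,1))
for p in [(.09,-.123,.12),(.09,-.123,0)]: print(proj('wrist',W(u,p),i)/k)
print(P(148,0,.12),P(203,0,0))
g=W(pr,(.018,0,.024));plan([g[0],g[1],.09],[180,0,pr[2]])
E
```

```text
hf [ 0.51164339 -0.3035932   0.03      ]
hr [ 0.42239686 -0.28031544  0.03      ]
el [ 0.64148194 -0.33730086  0.015     ]
rs [ 0.51704444 -0.30725684  0.015     ]
tip [ 0.64443458 -0.30221155  0.015     ]
yaw -13.573647715183727 0.12801302592663308
rod [  0.45854082  -0.29145582 -14.05479463] [ 0.2 -1.  -1.7  2.9  1.  -0.3] grip [ 0.47600197 -0.29582712  0.024     ]
hook tip [ 0.64334934 -0.3026723   0.015     ]
unit corners [ 0.52041631 -0.11165259  0.12      ] [ 0.52039462 -0.11673317  0.        ]
unit [ 6.19059537e-01  5.77879149e-04 -4.12489985e+00] [ 3.2 -0.5 -0.7  0.1 -2.2 -0.7 -0.3  0.5  0.7 -2.1 -4.2  0.1 -0.6 -2.9
  2.7 -4.3  1.3 -1.8 -1.2 -1.2]
[140.74385394 -32.69584463]
[208.69882223  12.02533747]
[ 0.67359298 -0.13458951  0.12      ] [ 0.71322656 -0.12335914  0.        ]
5 rows:
{"slide":[1.4, 3.4, 34.1],"angular":[-0.01, 0.01, 2.04]},
{"slide":[1.5, 3.3, 34.1],"angular":[-0.01, 0.01, 2.04]},
{"slide":[1.6, 3.2, 34.2],"angular":[-0.01, 0.01, 2.04]},
{"slide":[1.8, 3.2, 34.1],"angular":[-0.01, 0.01, 2.04]},
{"slide":[1.8, 3.2, 34.1],"angular":[-0.01, 0.01, 2.04]}
```

Call:
{"method": "play_rows", "body": {"increments": [{"slide":[1,3.5,34],"angular":[0,0,2.05],"claw":1},{"slide":[1.5,3.5,34],"angular":[0,0,2.05],"claw":1},{"slide":[1.5,3,34],"angular":[0,0,2.05],"claw":1},{"slide":[2,3,34],"angular":[0,0,2.05],"claw":1},{"slide":[2,3,34],"angular":[0,0,2.05],"claw":1},{"slide":[0,0,34],"angular":[0,0,0],"claw":1},{"slide":[0,0,32],"angular":[0,0,0],"claw":1},{"slide":[0,0,0],"angular":[0,0,0],"claw":1}]}}

```text
time: 2.25
ee_pos: [0.472, -0.2959, 0.0208]
tcp_rot: [-179.9, 0.4, -14.3]
wrist_force: [-0.7, 0.1, -0.8]
opening: 0.0859
grasp_force: 0.0
```

Call:
{"method": "play_rows", "body": {"increments": [{"slide":[0,0,0],"angular":[0,0,0],"claw":-0.5},{"slide":[0,0,0],"angular":[0,0,0],"claw":-0.8},{"slide":[0,0,0],"angular":[0,0,0],"claw":-0.8},{"slide":[0,0,0],"angular":[0,0,0],"claw":-0.8},{"slide":[0,0,0],"angular":[0,0,0],"claw":-0.8}], "squeeze": 60}}

```text
time: 2.75
ee_pos: [0.476, -0.2971, 0.0268]
tcp_rot: [180.0, -0.1, -14.2]
wrist_force: [-0.8, 1.2, 8.3]
opening: 0.0228
grasp_force: 60.8
```

Call:
{"method": "play_rows", "body": {"increments": [{"slide":[0,0,-20],"angular":[0,0,0],"claw":-0.8},{"slide":[0,0,-40],"angular":[0,0,0],"claw":-0.8},{"slide":[0,0,-45],"angular":[0,0,0],"claw":-0.8},{"slide":[0,0,-45],"angular":[0,0,0],"claw":-0.8},{"slide":[0,0,-45],"angular":[0,0,0],"claw":-0.8},{"slide":[0,0,-45],"angular":[0,0,0],"claw":-0.8},{"slide":[0,0,0],"angular":[0,0,0],"claw":-0.8}]}}

```text
time: 3.45
ee_pos: [0.4764, -0.2974, 0.2722]
tcp_rot: [179.8, -0.5, -14.2]
wrist_force: [-0.2, -0.5, 0.1]
opening: 0.023
grasp_force: 59.6
```

```bash
python3 -c "
from h import *
o=bot.get_obs();print(o['ee_pos'],o['opening'],o['grasp_force'],o['wrist_force'])
plan([.51,-.05,.27],[180,0,-4],n=8)"
```

```text
[ 0.47640882 -0.29742791  0.27223903] 0.022955376602225755 59.57902371883392 [-0.19647697 -0.53949672  0.13177956]
8 rows:
{"slide":[-3.5, -31.0, 0.2],"angular":[0.03, -0.06, -1.28]},
{"slide":[-2.9, -31.1, 0.1],"angular":[0.03, -0.06, -1.28]},
{"slide":[-2.1, -31.1, 0.2],"angular":[0.03, -0.06, -1.28]},
{"slide":[-1.5, -31.2, 0.2],"angular":[0.03, -0.06, -1.28]},
{"slide":[-0.7, -31.2, 0.3],"angular":[0.03, -0.06, -1.28]},
{"slide":[-0.1, -31.2, 0.2],"angular":[0.03, -0.06, -1.28]},
{"slide":[0.7, -31.2, 0.3],"angular":[0.03, -0.06, -1.28]},
{"slide":[1.3, -31.2, 0.3],"angular":[0.03, -0.06, -1.28]}
```

Call:
{"method": "play_rows", "body": {"increments": [{"slide":[-3.5,-31,0],"angular":[0,0,-1.28],"claw":-0.8},{"slide":[-3,-31,0],"angular":[0,0,-1.28],"claw":-0.8},{"slide":[-2,-31,0],"angular":[0,0,-1.28],"claw":-0.8},{"slide":[-1.5,-31,0],"angular":[0,0,-1.28],"claw":-0.8},{"slide":[-0.5,-31,0],"angular":[0,0,-1.28],"claw":-0.8},{"slide":[0,-31,0],"angular":[0,0,-1.28],"claw":-0.8},{"slide":[0.5,-31,0],"angular":[0,0,-1.28],"claw":-0.8},{"slide":[1.5,-31,0],"angular":[0,0,-1.28],"claw":-0.8}]}}

```text
time: 4.25
ee_pos: [0.5087, -0.0493, 0.2648]
tcp_rot: [180.0, 0.0, -3.9]
wrist_force: [0.6, 1.4, -2.2]
opening: 0.0227
grasp_force: 59.5
```

Call:
{"method": "play_rows", "body": {"increments": [{"slide":[0,0,0],"angular":[0,0,0],"claw":-0.8}]}}

```text
time: 4.35
ee_pos: [0.509, -0.0477, 0.2647]
tcp_rot: [-180.0, 0.0, -3.8]
wrist_force: [0.7, -1.2, -1.6]
opening: 0.023
grasp_force: 59.6
```

```bash
python3 -c "
from h import *
o=bot.get_obs();print(o['time'],o['ee_pos'],o['tcp_rot'])
shot('wrist','w2'); shot('side','s2')"
```

```text
4.35 [ 0.50900637 -0.04767999  0.26471616] [-1.79957077e+02  3.64791393e-02 -3.75761150e+00]
scale 1.5625
scale 1.5625
```

View pics/w2.png

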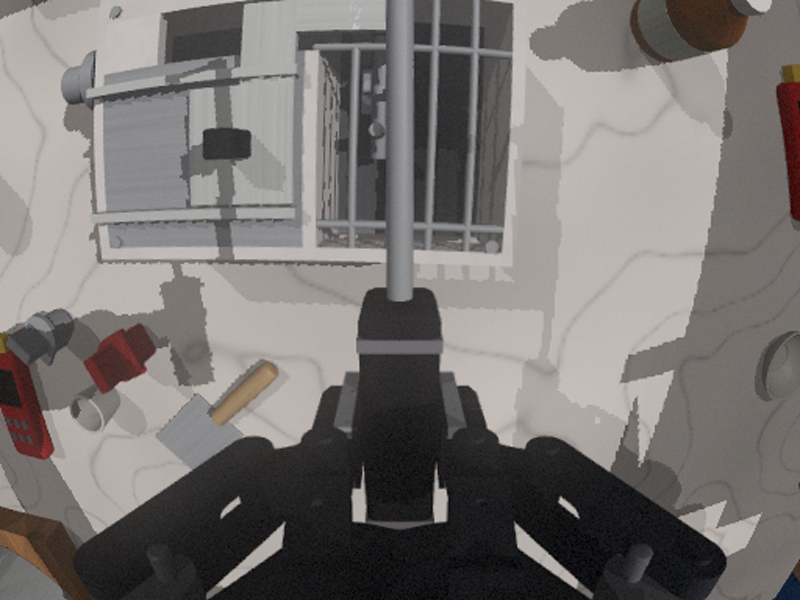

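```bash
python3 - <<'E'
from h import *
k=1/1.5625;i=info('w2');S=lambda u,v:np.array([u,v])*k
P=lambda u,v,z:onz('wrist',S(u,v),z,i)
fl,fr=P(101,262,.12),P(511,267,.12);print(fl,fr,np.linalg.norm(fl-fr))
yaw=np.degrees(np.arctan2(*(fl-fr)[1::-1]))-90;print('yaw',yaw)
re=P(517,0,.12);print('right edge yaw',re,np.degrees(np.arctan2(*(re-fr)[1::-1])))
d=(fl+fr)/2; u=np.array([*(d[:2]-Rn.from_euler('z',yaw,degrees=True).apply([-.09,.0135,0])[:2]),yaw]);print('unit',u)
def U(X): return Rn.from_euler('z',-u[2],degrees=True).apply(X-np.r_[u[:2],0])
print('post',U(P(377,129,.078)),'knob top',U(P(227,131,.164)),U(P(227,158,.164)))
for l in ((-.012,-.036,.078),(-.02,.04,.164),(.09,.15,.12),(-.09,-.123,0)): print(l,proj('wrist',W(u,l),i)/k)
# rod in hand
o=bot.get_obs();Rt=Rn.from_euler('xyz',o['tcp_rot'],degrees=True);T=lambda X:Rt.inv().apply(X-o['ee_pos'])
for uv in [(400,295),(400,5)]: print('rod in tool',T(P(*uv,o['ee_pos'][2]-.009)))
E
```

```text
[0.54443096 0.1556311  0.12      ] [ 0.51970937 -0.11594181  0.12      ] 0.272695797317025
yaw -5.201362610708017
right edge yaw [ 0.68187036 -0.12751322  0.12      ] -4.081569193273906
unit [ 6.20475708e-01 -1.75882981e-03 -5.20136261e+00]
post [-0.00898121 -0.03859447  0.078     ] knob top [-0.01282922  0.031917    0.164     ] [-0.02649155  0.0320295   0.164     ]
(-0.012, -0.036, 0.078) [372.94704919 133.45526465]
(-0.02, 0.04, 0.164) [212.34778285 146.11393661]
(0.09, 0.15, 0.12) [97.23886765  3.38332808]
(-0.09, -0.123, 0) [478.81466903 233.62624868]
rod in tool [ 0.0392726  -0.00243166  0.0089765 ]
rod in tool [ 0.12483882 -0.00261334  0.0089264 ]
```

View pics/s2.png

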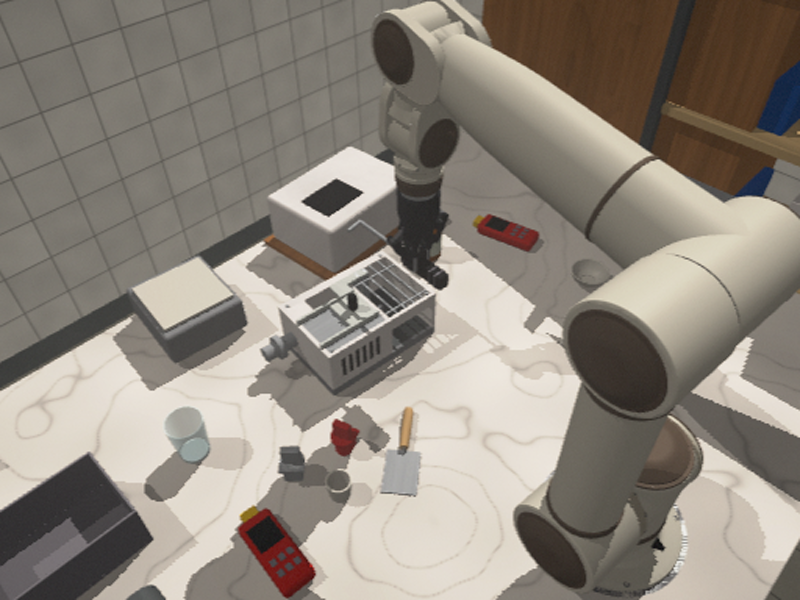

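```bash
python3 - <<'E'
from h import *
k=1/1.5625;S=lambda u,v:np.array([u,v])*k
o=bot.get_obs();Rt=Rn.from_euler('xyz',o['tcp_rot'],degrees=True);T=lambda p:Rt.apply(p)+o['ee_pos']
i=info('s2')
for nm,p in dict(el=(.172,0,.009),tip=(.164,-.034,.009),hf=(.037,0,.009)).items(): print(nm,T(p),proj('side',T(p),i)/k)
crop('s2',(215,125,295,185),'s2c')
pw=onz('wrist',S(377,129),.078,info('w2'));print('post',pw)
u=[.6205,-.0018,-4.6]
P0=W(u,(-.285,-.09,0)) # grip point before the window: elbow at unit x -0.113
print(P0, W(u,(-.155,-.09,0)),'post model',W(u,(-.012,-.036,0)))
E
```

```text
el [ 0.68042564 -0.0617299   0.25574474] [359.79412023 220.52621786]
tip [ 0.6747585  -0.02726422  0.25574208] [349.03324456 229.50089505]
hf [ 0.54573877 -0.05254075  0.25582373] [404.32394723 252.9879928 ]
scale 10.0
post [ 0.60803266 -0.03938018  0.078     ]
[ 0.32920012 -0.06865341  0.        ] [ 0.45878137 -0.07907927  0.        ] post model [ 0.60565149 -0.03672165  0.        ]
```

View pics/s2c.png

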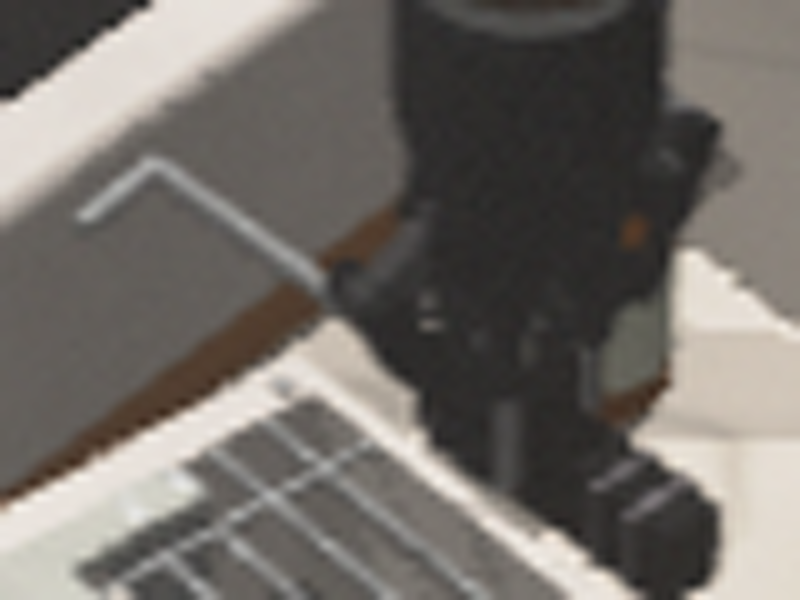

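```bash
python3 - <<'E'
from h import *
plan([.329,-.0687,.26],[180,0,-4.6],n=5)
E
```

```text
5 rows:
{"slide":[-35.6, 6.2, 1.0],"angular":[0.0, 0.01, 0.14]},
{"slide":[-35.6, 6.2, 1.0],"angular":[0.0, 0.01, 0.14]},
{"slide":[-35.6, 6.4, 1.0],"angular":[0.0, 0.01, 0.14]},
{"slide":[-35.6, 6.4, 0.9],"angular":[0.0, 0.01, 0.14]},
{"slide":[-35.6, 6.5, 1.0],"angular":[0.0, 0.01, 0.14]}
```

Call:
{"method": "play_rows", "body": {"increments": [{"slide":[-36,6,1],"angular":[0,0,0.15],"claw":-0.8},{"slide":[-36,6,1],"angular":[0,0,0.15],"claw":-0.8},{"slide":[-36,6.5,1],"angular":[0,0,0.15],"claw":-0.8},{"slide":[-35.5,6.5,1],"angular":[0,0,0.15],"claw":-0.8},{"slide":[-35,6.5,1],"angular":[0,0,0.15],"claw":-0.8},{"slide":[0,0,30],"angular":[0,0,0],"claw":-0.8},{"slide":[0,0,40],"angular":[0,0,0],"claw":-0.8},{"slide":[0,0,40],"angular":[0,0,0],"claw":-0.8}]}}

```text
time: 5.25
ee_pos: [0.3284, -0.0695, 0.1492]
tcp_rot: [180.0, -0.1, -4.9]
wrist_force: [1.4, -0.0, -1.5]
opening: 0.023
grasp_force: 59.6
```

Call:
{"method": "play_rows", "body": {"increments": [{"slide":[0,0,40],"angular":[0,0,0],"claw":-0.8},{"slide":[0,0,40],"angular":[0,0,0],"claw":-0.8},{"slide":[0,0,0],"angular":[0,0,0],"claw":-0.8}]}}

```text
time: 5.55
ee_pos: [0.3254, -0.0686, 0.0658]
tcp_rot: [-180.0, 0.4, -4.8]
wrist_force: [0.5, 1.0, -2.1]
opening: 0.0231
grasp_force: 59.5
```

```bash
python3 - <<'E'
from h import *
plan([.329,-.0687,.067],[180,0,-4.6],n=1)
k=1/1.5625
o=bot.get_obs();Rt=Rn.from_euler('xyz',o['tcp_rot'],degrees=True);T=lambda p:Rt.apply(p)+o['ee_pos']
print(o['time'],o['tcp_rot'],T((.172,0,.009)),proj('side',T((.172,0,.009))),proj('side',T((.164,-.034,.009))))
shot('side','s3',(200,150,320,240))
E
```

```text
1 rows:
{"slide":[3.6, -0.2, -1.2],"angular":[-0.04, 0.43, -0.23]}
5.55 [-179.95728041    0.43225947   -4.8282634 ] [ 0.4966749  -0.08308936  0.05550551] [276.21576274 210.45510616] [270.16113836 216.85460205]
scale 6.666666666666667
```

View pics/s3.png

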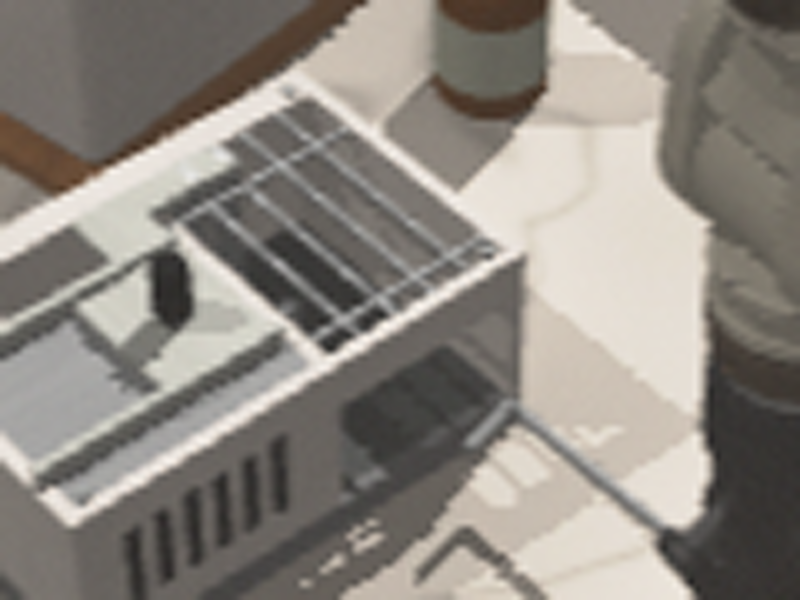

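Call:
{"method": "play_rows", "body": {"increments": [{"slide":[20,0,-1],"angular":[0,0,0],"claw":-0.8},{"slide":[28,0,0],"angular":[0,0,0],"claw":-0.8},{"slide":[28,0,0],"angular":[0,0,0],"claw":-0.8},{"slide":[28,0,0],"angular":[0,0,0],"claw":-0.8},{"slide":[26,0,0],"angular":[0,0,0],"claw":-0.8},{"slide":[0,0,0],"angular":[0,0,0],"claw":-0.8}]}}

```text
time: 6.2
ee_pos: [0.4618, -0.0802, 0.0738]
tcp_rot: [180.0, -0.2, -4.8]
wrist_force: [-0.7, -0.9, -1.5]
opening: 0.023
grasp_force: 59.5
```

```bash
python3 - <<'E'
from h import *
u=[.6205,-.0018,-4.6]
o=bot.get_obs();Rt=Rn.from_euler('xyz',o['tcp_rot'],degrees=True);T=lambda p:Rt.apply(p)+o['ee_pos']
U=lambda X: Rn.from_euler('z',-u[2],degrees=True).apply(X-np.r_[u[:2],0])
e=T((.172,0,.009));print(o['ee_pos'],o['tcp_rot'],'elbow unit',U(e),'tip',U(T((.164,-.034,.009))),'post',U(np.array([.608,-.0394,.078])),o['wrist_force'],o['opening'])
E
```

```text
[ 0.46177445 -0.08019811  0.07377201] [179.97887153  -0.21338947  -4.76009615] elbow unit [ 0.02010482 -0.09135921  0.06541266] tip [ 0.01219995 -0.05733699  0.06537033] post [-0.00944426 -0.03848137  0.078     ] [-0.69454034 -0.85608119 -1.45863072] 0.022952029201097634
```

Call:
{"method": "play_rows", "body": {"increments": [{"slide":[0,-8,3],"angular":[0,0,0],"claw":-0.8},{"slide":[0,-14,3],"angular":[0,0,0],"claw":-0.8},{"slide":[0,-13,1],"angular":[0,0,0],"claw":-0.8},{"slide":[0,0,0],"angular":[0,0,0],"claw":-0.8},{"slide":[-10,0,0],"angular":[0,0,0],"claw":-0.8},{"slide":[-10,0,0],"angular":[0,0,0],"claw":-0.8},{"slide":[0,0,0],"angular":[0,0,0],"claw":-0.8}]}}

```text
time: 6.9
ee_pos: [0.4398, -0.043, 0.0646]
tcp_rot: [180.0, -0.0, -4.8]
wrist_force: [0.2, -0.4, -1.9]
opening: 0.023
grasp_force: 59.6
```

Call:
{"method": "play_rows", "body": {"increments": [{"slide":[-10,0,0],"angular":[0,0,0],"claw":-0.8},{"slide":[-10,0,0],"angular":[0,0,0],"claw":-0.8},{"slide":[-8,0,0],"angular":[0,0,0],"claw":-0.8},{"slide":[0,0,0],"angular":[0,0,0],"claw":-0.8}]}}

```text
time: 7.3
ee_pos: [0.412, -0.0405, 0.0643]
tcp_rot: [180.0, 0.0, -4.8]
wrist_force: [0.7, -0.0, -1.4]
opening: 0.0231
grasp_force: 59.6
```

```bash
python3 - <<'E'
from h import *
u=[.6205,-.0018,-4.6]
o=bot.get_obs();Rt=Rn.from_euler('xyz',o['tcp_rot'],degrees=True);T=lambda p:Rt.apply(p)+o['ee_pos']
U=lambda X: Rn.from_euler('z',-u[2],degrees=True).apply(X-np.r_[u[:2],0])
e=T((.172,0,.009));print(o['ee_pos'],o['tcp_rot'],'elbow unit',U(e),o['wrist_force'],o['opening'])
E
```

```text
[ 0.41202868 -0.04053199  0.06434267] [ 1.79992720e+02  2.50283143e-02 -4.75350665e+00] elbow unit [-0.03269811 -0.05578836  0.05526753] [ 0.7261121  -0.04586488 -1.37032703] 0.02306925573885589
```

Call:
{"method": "play_rows", "body": {"increments": [{"slide":[-3,0,0],"angular":[0,0,0],"claw":-0.8},{"slide":[-2,0,0],"angular":[0,0,0],"claw":-0.8}]}}

```text
time: 7.5
ee_pos: [0.4083, -0.0401, 0.0643]
tcp_rot: [180.0, -0.0, -4.7]
wrist_force: [2.7, -0.7, -2.2]
opening: 0.023
grasp_force: 59.6
```

Call:
{"method": "play_rows", "body": {"increments": [{"slide":[-2,0,0],"angular":[0,0,0],"claw":-0.8}]}}

```text
time: 7.6
ee_pos: [0.4073, -0.04, 0.0646]
tcp_rot: [-180.0, -0.1, -4.7]
wrist_force: [12.7, -0.0, -3.7]
opening: 0.0229
grasp_force: 59.3
```

```bash
python3 - <<'E'
from h import *
o=bot.get_obs();print(o['ee_pos'],o['wrist_force'])
shot('side','s4',(200,150,320,240))
E
```

```text
[ 0.40726741 -0.04000905  0.06459223] [ 1.27122081e+01 -2.88412524e-03 -3.73713849e+00]
scale 6.666666666666667
```

View pics/s4.png

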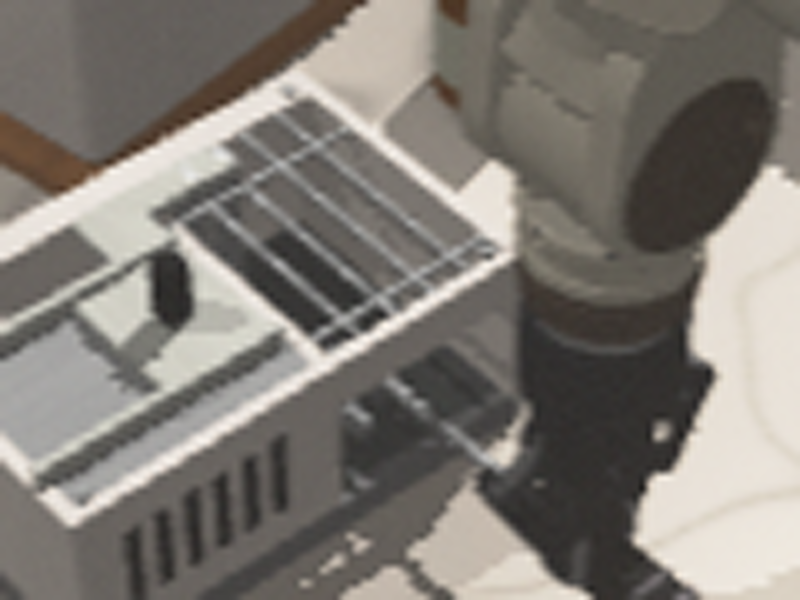

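Call:
{"method": "play_rows", "body": {"increments": [{"slide":[8,0,0],"angular":[0,0,0],"claw":-0.8},{"slide":[8,0,0],"angular":[0,0,0],"claw":-0.8},{"slide":[3,5,0],"angular":[0,0,0],"claw":-0.8},{"slide":[0,15,0],"angular":[0,0,0],"claw":-0.8},{"slide":[0,15,0],"angular":[0,0,0],"claw":-0.8},{"slide":[0,0,0],"angular":[0,0,0],"claw":-0.8}]}}

```text
time: 8.25
ee_pos: [0.4221, -0.0776, 0.0639]
tcp_rot: [180.0, 0.1, -4.8]
wrist_force: [-0.8, 0.2, -0.6]
opening: 0.0232
grasp_force: 59.6
```

Call:
{"method": "play_rows", "body": {"increments": [{"slide":[-15,0,0],"angular":[0,0,0],"claw":-0.8},{"slide":[-30,0,0],"angular":[0,0,0],"claw":-0.8},{"slide":[-30,0,0],"angular":[0,0,0],"claw":-0.8},{"slide":[-24,0,0],"angular":[0,0,0],"claw":-0.8},{"slide":[0,0,0],"angular":[0,0,0],"claw":-0.8},{"slide":[0,0,-45],"angular":[0,0,0],"claw":-0.8},{"slide":[0,0,-45],"angular":[0,0,0],"claw":-0.8},{"slide":[0,0,-45],"angular":[0,0,0],"claw":-0.8}]}}

```text
time: 9.05
ee_pos: [0.3239, -0.068, 0.2009]
tcp_rot: [-180.0, 0.0, -4.7]
wrist_force: [0.6, -0.1, -1.6]
opening: 0.0228
grasp_force: 59.5
```

```bash
python3 - <<'E'
from h import *
print(bot.get_obs()['ee_pos'],bot.get_obs()['wrist_force'])
plan([.476,-.297,.2],[180,0,-14.2],n=8)
E
```

```text
[ 0.32386023 -0.06804566  0.20091164] [ 0.6094238  -0.08993808 -1.61936425]
8 rows:
{"slide":[21.3, 26.9, 0.1],"angular":[-0.0, 0.0, 1.18]},
{"slide":[21.9, 26.6, 0.1],"angular":[-0.0, 0.0, 1.18]},
{"slide":[22.4, 26.0, 0.1],"angular":[-0.0, 0.0, 1.18]},
{"slide":[22.9, 25.6, 0.1],"angular":[-0.0, 0.0, 1.18]},
{"slide":[23.5, 25.1, 0.2],"angular":[-0.0, 0.0, 1.18]},
{"slide":[24.0, 24.6, 0.1],"angular":[-0.0, 0.0, 1.18]},
{"slide":[24.5, 24.1, 0.1],"angular":[-0.0, 0.0, 1.18]},
{"slide":[24.9, 23.6, 0.1],"angular":[-0.0, 0.0, 1.18]}
```

Call:
{"method": "play_rows", "body": {"increments": [{"slide":[21.5,27,0],"angular":[0,0,1.18],"claw":-0.8},{"slide":[22,26.5,0],"angular":[0,0,1.18],"claw":-0.8},{"slide":[22.5,26,0],"angular":[0,0,1.18],"claw":-0.8},{"slide":[23,25.5,0],"angular":[0,0,1.18],"claw":-0.8},{"slide":[23.5,25,0],"angular":[0,0,1.18],"claw":-0.8},{"slide":[24,24.5,0],"angular":[0,0,1.18],"claw":-0.8},{"slide":[24.5,24,0],"angular":[0,0,1.18],"claw":-0.8},{"slide":[25,23.5,0],"angular":[0,0,1.18],"claw":-0.8}]}}

```text
time: 9.85
ee_pos: [0.4779, -0.2981, 0.1985]
tcp_rot: [-180.0, 0.0, -14.2]
wrist_force: [1.2, -0.5, -1.1]
opening: 0.0231
grasp_force: 59.7
```

Call:
{"method": "play_rows", "body": {"increments": [{"slide":[0,0,0],"angular":[0,0,0],"claw":-0.8},{"slide":[0,0,40],"angular":[0,0,0],"claw":-0.8},{"slide":[0,0,45],"angular":[0,0,0],"claw":-0.8},{"slide":[0,0,45],"angular":[0,0,0],"claw":-0.8},{"slide":[0,0,25],"angular":[0,0,0],"claw":-0.8},{"slide":[0,0,9],"angular":[0,0,0],"claw":-0.8},{"slide":[0,0,0],"angular":[0,0,0],"claw":-0.8},{"slide":[0,0,0],"angular":[0,0,0],"claw":-0.8}]}}

```text
time: 10.65
ee_pos: [0.4773, -0.2971, 0.0369]
tcp_rot: [180.0, -0.1, -14.2]
wrist_force: [0.7, 0.2, -1.4]
opening: 0.0229
grasp_force: 59.6
```

Call:
{"method": "play_rows", "body": {"increments": [{"slide":[0,0,5],"angular":[0,0,0],"claw":-0.8},{"slide":[0,0,3],"angular":[0,0,0],"claw":-0.8},{"slide":[0,0,0],"angular":[0,0,0],"claw":-0.8}]}}

```text
time: 10.95
ee_pos: [0.4765, -0.2968, 0.0274]
tcp_rot: [180.0, -0.0, -14.2]
wrist_force: [-0.6, 0.3, -2.2]
opening: 0.0229
grasp_force: 59.6
```

Call:
{"method": "play_rows", "body": {"increments": [{"slide":[0,0,1],"angular":[0,0,0],"claw":-0.8},{"slide":[0,0,1],"angular":[0,0,0],"claw":-0.8}]}}

```text
time: 11.15
ee_pos: [0.4765, -0.2968, 0.0268]
tcp_rot: [180.0, -0.1, -14.2]
wrist_force: [-7.9, 3.6, 16.6]
opening: 0.0229
grasp_force: 61.9
```

Call:
{"method": "play_rows", "body": {"increments": [{"slide":[0,0,-1],"angular":[0,0,0],"claw":-0.5},{"slide":[0,0,0],"angular":[0,0,0],"claw":0.2},{"slide":[0,0,0],"angular":[0,0,0],"claw":1},{"slide":[0,0,0],"angular":[0,0,0],"claw":1},{"slide":[0,0,0],"angular":[0,0,0],"claw":1},{"slide":[0,0,-20],"angular":[0,0,0],"claw":1},{"slide":[0,0,-40],"angular":[0,0,0],"claw":1},{"slide":[0,0,-45],"angular":[0,0,0],"claw":1}]}}

```text
time: 11.95
ee_pos: [0.4756, -0.2962, 0.1312]
tcp_rot: [-179.9, 0.2, -14.2]
wrist_force: [1.1, -0.2, 0.6]
opening: 0.0851
grasp_force: 0.0
```

Call:
{"method": "play_rows", "body": {"increments": [{"slide":[0,0,-45],"angular":[0,0,0],"claw":1},{"slide":[0,0,-45],"angular":[0,0,0],"claw":1},{"slide":[0,0,0],"angular":[0,0,0],"claw":1}]}}

```text
time: 12.25
ee_pos: [0.478, -0.2977, 0.2282]
tcp_rot: [179.8, -0.5, -14.2]
wrist_force: [0.1, -0.0, 1.0]
opening: 0.0852
grasp_force: 0.0
```

```bash
python3 - <<'E'
from h import *
shot('wrist','w5')
k=1/1.5625;K=onz('wrist',np.array([219.5,144])*k,.164,info('w2'));print('knob',K)
print(bot.get_obs()['ee_pos'])
plan([K[0],K[1],.23],[180,0,-4.6],n=12)
E
```

```text
scale 1.5625
knob [0.60465186 0.0358681  0.164     ]
[ 0.47748272 -0.29739531  0.22480546]
12 rows:
{"slide":[3.5, -29.5, -0.5],"angular":[0.01, -0.03, -0.8]},
{"slide":[3.9, -29.5, -0.4],"angular":[0.01, -0.03, -0.8]},
{"slide":[4.2, -29.4, -0.5],"angular":[0.01, -0.03, -0.8]},
{"slide":[4.8, -29.4, -0.4],"angular":[0.01, -0.03, -0.8]},
{"slide":[5.1, -29.2, -0.5],"angular":[0.01, -0.03, -0.8]},
{"slide":[5.5, -29.2, -0.5],"angular":[0.01, -0.03, -0.8]},
{"slide":[5.9, -29.2, -0.4],"angular":[0.01, -0.03, -0.8]},
{"slide":[6.3, -29.0, -0.5],"angular":[0.01, -0.03, -0.8]},
{"slide":[6.8, -29.0, -0.4],"angular":[0.01, -0.03, -0.8]},
{"slide":[7.1, -28.8, -0.4],"angular":[0.01, -0.03, -0.8]},
{"slide":[7.6, -28.8, -0.5],"angular":[0.01, -0.03, -0.8]},
{"slide":[7.9, -28.6, -0.4],"angular":[0.01, -0.03, -0.8]}
```

Call:
{"method": "play_rows", "body": {"increments": [{"slide":[3.5,-29.5,0],"angular":[0,0,-0.8],"claw":1},{"slide":[4,-29.5,0],"angular":[0,0,-0.8],"claw":1},{"slide":[4,-29.5,0],"angular":[0,0,-0.8],"claw":1},{"slide":[5,-29.5,0],"angular":[0,0,-0.8],"claw":1},{"slide":[5,-29,0],"angular":[0,0,-0.8],"claw":1},{"slide":[5.5,-29,0],"angular":[0,0,-0.8],"claw":1},{"slide":[6,-29,0],"angular":[0,0,-0.8],"claw":1},{"slide":[6.5,-29,0],"angular":[0,0,-0.8],"claw":1}]}}

```text
time: 13.1
ee_pos: [0.5612, -0.0748, 0.2199]
tcp_rot: [-180.0, 0.1, -7.6]
wrist_force: [0.5, -0.3, -0.3]
opening: 0.0854
grasp_force: 0.0
```

Call:
{"method": "play_rows", "body": {"increments": [{"slide":[7,-29,0],"angular":[0,0,-0.8],"claw":1},{"slide":[7,-29,0],"angular":[0,0,-0.8],"claw":1},{"slide":[7.5,-29,0],"angular":[0,0,-0.8],"claw":1},{"slide":[8,-28.5,0],"angular":[0,0,-0.8],"claw":1},{"slide":[0,0,0],"angular":[0,0,0],"claw":1}]}}

```text
time: 13.6
ee_pos: [0.5996, -0.0001, 0.2222]
tcp_rot: [-178.3, -0.0, -0.7]
wrist_force: [-0.5, 0.3, -0.6]
opening: 0.0856
grasp_force: 0.0
```

```bash
python3 - <<'E'
from h import *
shot('wrist','w6')
i,im=pickle.load(open('pics/w6.pkl','rb'))
o=bot.get_obs();print(o['ee_pos'],o['tcp_rot'])
print('knob proj (expected)',proj('wrist',np.array([.6047,.0359,.164]),i))
plan([.6047,.0359,.154],[180,0,-4.6],n=3)
E
```

```text
scale 1.5625
[ 0.59907721 -0.00116056  0.22229183] [-1.78317632e+02  2.45907805e-03 -8.04756064e-01]
knob proj (expected) [204.72308906 216.03781805]
3 rows:
{"slide":[1.7, -11.7, 23.1],"angular":[-0.56, 0.02, 1.26]},
{"slide":[1.4, -12.0, 23.0],"angular":[-0.56, 0.02, 1.26]},
{"slide":[1.2, -12.2, 22.9],"angular":[-0.56, 0.02, 1.26]}
```

```bash
python3 - <<'E'
from h import *
o=bot.get_obs();print(o['q'],o['qd'],o['ee_pos'],o['tcp_rot'],o['wrist_force'],o['joint_efforts'])
E
```

```text
[ -0.8579062   11.33109469  14.03851974  92.71144522   1.68236539
 179.94682695] [-1.47851045 -0.92247454 -1.01840113  0.18032972 -0.47563501 -0.00342771] [ 0.59907721 -0.00116056  0.22229183] [-1.78317632e+02  2.45907805e-03 -8.04756064e-01] [-0.98725328  0.26673257  0.20410574] [ 1.19196083e+00 -5.87373769e+01  4.71752357e+01 -1.38649866e-01
  2.54560048e-01 -5.76682305e-05]
```

Call:
{"method": "play_rows", "body": {"increments": [{"slide":[0,-8,0],"angular":[0,0,0],"claw":1},{"slide":[0,-8,0],"angular":[0,0,0],"claw":1},{"slide":[0,0,0],"angular":[0,0,0],"claw":1}]}}

```text
time: 13.95
ee_pos: [0.5986, 0.0066, 0.2234]
tcp_rot: [-178.0, -0.0, -0.2]
wrist_force: [0.6, 0.2, 0.4]
opening: 0.0857
grasp_force: 0.0
```

```bash
python3 - <<'E'
from h import *
o=bot.get_obs();print(o['q'],o['qd'],o['ee_pos'],o['tcp_rot'])
E
```

```text
[ -0.25600509  11.23485658  14.03980562  92.76645418   1.99767134
 179.94248813] [-0.32602469 -0.07097362 -0.0706713  -0.00585445 -0.36638902  0.03293495] [0.5985714  0.00659804 0.22335607] [-1.78002368e+02 -4.04996372e-02 -1.98528153e-01]
```

Call:
{"method": "play_rows", "body": {"increments": [{"slide":[0,0,-3],"angular":[0,0,-8.5],"claw":1},{"slide":[0,0,0],"angular":[0,0,-8.5],"claw":1},{"slide":[0,0,0],"angular":[0,0,-8.5],"claw":1},{"slide":[0,0,0],"angular":[0,0,-8.5],"claw":1},{"slide":[0,0,0],"angular":[0,0,-8.5],"claw":1},{"slide":[0,0,0],"angular":[0,0,-8.5],"claw":1},{"slide":[0,0,0],"angular":[0,0,-8.5],"claw":1},{"slide":[0,0,0],"angular":[0,0,-8.5],"claw":1}]}}

```text
time: 14.75
ee_pos: [0.5986, 0.0061, 0.2263]
tcp_rot: [-179.3, -1.9, 68.1]
wrist_force: [0.2, -0.2, 0.7]
opening: 0.0853
grasp_force: 0.0
```

Call:
{"method": "play_rows", "body": {"increments": [{"slide":[0,0,0],"angular":[0,0,-8.5],"claw":1},{"slide":[0,0,0],"angular":[0,0,-8.5],"claw":1},{"slide":[0,0,0],"angular":[0,0,-8.5],"claw":1},{"slide":[0,0,0],"angular":[0,0,-8.5],"claw":1},{"slide":[0,0,0],"angular":[0,0,-8.5],"claw":1},{"slide":[0,0,0],"angular":[0,0,-8.5],"claw":1},{"slide":[0,0,0],"angular":[0,0,-8.5],"claw":1},{"slide":[0,0,0],"angular":[0,0,-8.5],"claw":1}]}}

```text
time: 15.55
ee_pos: [0.5986, 0.0061, 0.2263]
tcp_rot: [178.5, -1.3, 136.1]
wrist_force: [-0.4, 0.4, 0.6]
opening: 0.0856
grasp_force: 0.0
```

Call:
{"method": "play_rows", "body": {"increments": [{"slide":[0,0,0],"angular":[0,0,-8.5],"claw":1},{"slide":[0,0,0],"angular":[0,0,-8.5],"claw":1},{"slide":[0,0,0],"angular":[0,0,-8.5],"claw":1},{"slide":[0,0,0],"angular":[0,0,-8.5],"claw":1},{"slide":[0,0,0],"angular":[0,0,0],"claw":1}]}}

```text
time: 16.05
ee_pos: [0.5986, 0.0061, 0.2263]
tcp_rot: [178.0, -0.3, 169.9]
wrist_force: [0.2, -0.2, -0.6]
opening: 0.0854
grasp_force: 0.0
```

```bash
python3 - <<'E'
from h import *
o=bot.get_obs();print(o['time'],o['q'],o['ee_pos'],o['tcp_rot'])
plan([.6047,.0359,.23],[180,0,175.4],n=2)
E
```

```text
16.05 [-0.29632125 11.28871033 14.42913606 93.10451879  1.98160575  9.80426765] [0.59857562 0.00610231 0.22629896] [178.04120173  -0.30198512 169.90519466]
2 rows:
{"slide":[-0.4, 15.3, -1.3],"angular":[0.99, -0.1, -2.75]},
{"slide":[-1.1, 15.2, -1.6],"angular":[0.99, -0.1, -2.75]}
```

Call:
{"method": "play_rows", "body": {"increments": [{"slide":[-0.5,15,-1.5],"angular":[1,-0.1,-2.75],"claw":1},{"slide":[-1,15,-1.5],"angular":[1,-0.1,-2.75],"claw":1},{"slide":[0,0,0],"angular":[0,0,0],"claw":1},{"slide":[0,0,0],"angular":[0,0,0],"claw":1}]}}

```text
time: 16.45
ee_pos: [0.6047, 0.0358, 0.2299]
tcp_rot: [-180.0, -0.0, 175.1]
wrist_force: [0.0, -0.5, 0.1]
opening: 0.0854
grasp_force: 0.0
```

```bash
python3 - <<'E'
from h import *
shot('wrist','w7')
i,im=pickle.load(open('pics/w7.pkl','rb'))
e=proj('wrist',np.array([.6047,.0359,.164]),i);print('exp',e,proj('wrist',np.array([.6047,.0359,.128]),i))
g=im.max(2);m=(g<60).astype(np.uint8)
n,l,s,c=cv2.connectedComponentsWithStats(m)
for j in range(1,n):
    if s[j,4]>150: print(s[j],c[j])
o=bot.get_obs();print(o['ee_pos'],o['tcp_rot'])
plan([.6047,.0359,.154],[180,0,175.4],n=3)
E
```

```text
scale 1.5625
exp [255.14537975 219.0897146 ] [255.17479895 201.63005587]
[   5   58   26   77 1522] [17.25886991 95.62680683]
[ 135  146   26  101 1422] [146.61111111 203.04219409]
[ 159  146   22  101 1327] [170.0293896 200.6028636]
[249 195  21  18 209] [259.15789474 202.10526316]
[   18   249   476   135 30380] [255.82547729 339.17837393]
[0.60464986 0.03545475 0.22984909] [-1.79980539e+02 -3.35225593e-02  1.75122917e+02]
3 rows:
{"slide":[-0.0, 0.2, 25.3],"angular":[-0.01, -0.01, -0.09]},
{"slide":[-0.0, 0.1, 25.3],"angular":[-0.01, -0.01, -0.09]},
{"slide":[-0.0, 0.2, 25.2],"angular":[-0.01, -0.01, -0.09]}
```

Call:
{"method": "play_rows", "body": {"increments": [{"slide":[0,3,25],"angular":[0,0,0],"claw":1},{"slide":[0,0,25],"angular":[0,0,0],"claw":1},{"slide":[0,0,25],"angular":[0,0,0],"claw":1},{"slide":[0,0,0],"angular":[0,0,0],"claw":1},{"slide":[0,0,0],"angular":[0,0,0],"claw":1}]}}

```text
time: 17.0
ee_pos: [0.6048, 0.0382, 0.1554]
tcp_rot: [-180.0, -0.0, 175.2]
wrist_force: [-0.1, 0.0, -0.7]
opening: 0.0852
grasp_force: 0.0
```

Call:
{"method": "play_rows", "body": {"increments": [{"slide":[0,0,0],"angular":[0,0,0],"claw":-0.5},{"slide":[0,0,0],"angular":[0,0,0],"claw":-0.9},{"slide":[0,0,0],"angular":[0,0,0],"claw":-0.9},{"slide":[0,0,0],"angular":[0,0,0],"claw":-0.9},{"slide":[0,0,0],"angular":[0,0,0],"claw":-0.9}], "squeeze": 40}}

```text
time: 17.5
ee_pos: [0.6051, 0.0388, 0.1553]
tcp_rot: [-180.0, 0.0, 175.3]
wrist_force: [-2.4, 0.7, 1.2]
opening: 0.0154
grasp_force: 40.2
```

Call:
{"method": "play_rows", "body": {"increments": [{"slide":[0,8,0],"angular":[0,0,0],"claw":-0.9},{"slide":[0,14,0],"angular":[0,0,0],"claw":-0.9},{"slide":[0,14,0],"angular":[0,0,0],"claw":-0.9},{"slide":[0,14,0],"angular":[0,0,0],"claw":-0.9},{"slide":[0,12,0],"angular":[0,0,0],"claw":-0.9},{"slide":[0,8,0],"angular":[0,0,0],"claw":-0.9}]}}

```text
time: 18.1
ee_pos: [0.612, 0.1104, 0.1553]
tcp_rot: [-180.0, 0.1, 175.4]
wrist_force: [8.3, -3.3, 1.9]
opening: 0.0154
grasp_force: 40.4
```

Call:
{"method": "play_rows", "body": {"increments": [{"slide":[0,3,0],"angular":[0,0,0],"claw":-0.9},{"slide":[0,0,0],"angular":[0,0,0],"claw":-0.9}]}}

```text
time: 18.3
ee_pos: [0.6122, 0.1128, 0.1553]
tcp_rot: [-179.9, 0.1, 175.3]
wrist_force: [7.5, -2.2, 2.3]
opening: 0.0153
grasp_force: 40.5
```

Call:
{"method": "play_rows", "body": {"increments": [{"slide":[0,2,0],"angular":[0,0,0],"claw":-0.9},{"slide":[0,0,0],"angular":[0,0,0],"claw":-0.9}]}}

```text
time: 18.5
ee_pos: [0.6122, 0.1129, 0.1553]
tcp_rot: [-179.8, 0.1, 175.3]
wrist_force: [6.3, -13.2, 3.7]
opening: 0.0154
grasp_force: 40.6
```

Call:
{"method": "play_rows", "body": {"increments": [{"slide":[0,1,0],"angular":[0,0,0],"claw":-0.9},{"slide":[0,0,0],"angular":[0,0,0],"claw":-0.9}]}}

```text
time: 18.7
ee_pos: [0.6122, 0.113, 0.1553]
tcp_rot: [-179.7, 0.1, 175.2]
wrist_force: [5.4, -17.1, 3.9]
opening: 0.0152
grasp_force: 40.7
```

Call:
{"method": "play_rows", "body": {"increments": [{"slide":[0,0,0],"angular":[0,0,0],"claw":-0.4},{"slide":[0,0,0],"angular":[0,0,0],"claw":0.0},{"slide":[0,0,0],"angular":[0,0,0],"claw":0.0},{"slide":[0,0,-15],"angular":[0,0,0],"claw":0.0},{"slide":[0,0,-30],"angular":[0,0,0],"claw":0.5},{"slide":[0,-10,-40],"angular":[0,0,0],"claw":1},{"slide":[0,-20,-30],"angular":[0,0,0],"claw":1},{"slide":[0,0,0],"angular":[0,0,0],"claw":1}]}}

```text
time: 19.5
ee_pos: [0.6096, 0.0836, 0.2762]
tcp_rot: [179.9, 0.4, 175.2]
wrist_force: [0.5, 1.0, 0.7]
opening: 0.0854
grasp_force: 0.0
```

```bash
python3 - <<'E'
from h import *
shot('wrist','w8')
o=bot.get_obs();print(o['time'],o['ee_pos'],o['tcp_rot'],o['q'])
plan([.45,.30,.27],[180,0,140],n=8)
E
```

```text
scale 1.5625
19.55 [0.60945816 0.08426436 0.27342465] [179.95252679   0.25450282 175.25157448] [ 7.87589097e+00  1.47244392e+01  2.37926288e+01  9.88094640e+01
 -9.29778008e-03  1.26241901e+01]
8 rows:
{"slide":[22.1, 25.2, 0.4],"angular":[0.02, 0.03, 4.41]},
{"slide":[24.0, 23.5, 0.3],"angular":[0.02, 0.03, 4.41]},
{"slide":[25.7, 21.5, 0.4],"angular":[0.02, 0.03, 4.41]},
{"slide":[27.3, 19.5, 0.3],"angular":[0.02, 0.03, 4.41]},
{"slide":[28.7, 17.4, 0.4],"angular":[0.02, 0.03, 4.41]},
{"slide":[29.9, 15.0, 0.4],"angular":[0.02, 0.03, 4.41]},
{"slide":[31.0, 12.8, 0.4],"angular":[0.02, 0.03, 4.41]},
{"slide":[31.9, 10.3, 0.4],"angular":[0.02, 0.03, 4.41]}
```

Call:
{"method": "play_rows", "body": {"increments": [{"slide":[20,28,0],"angular":[0,0,0],"claw":1},{"slide":[20,28,0],"angular":[0,0,0],"claw":1},{"slide":[20,28,0],"angular":[0,0,0],"claw":1},{"slide":[20,28,0],"angular":[0,0,0],"claw":1},{"slide":[20,28,0],"angular":[0,0,0],"claw":1},{"slide":[20,28,0],"angular":[0,0,0],"claw":1},{"slide":[20,28,0],"angular":[0,0,0],"claw":1},{"slide":[20,28,0],"angular":[0,0,0],"claw":1}]}}

```text
time: 20.35
ee_pos: [0.4663, 0.3225, 0.2692]
tcp_rot: [-179.9, -0.1, 175.3]
wrist_force: [0.5, -0.3, -1.0]
opening: 0.0852
grasp_force: 0.0
```

Call:
{"method": "play_rows", "body": {"increments": [{"slide":[0,0,0],"angular":[0,0,0],"claw":1},{"slide":[0,0,0],"angular":[0,0,0],"claw":1}]}}

```text
time: 20.55
ee_pos: [0.4669, 0.3218, 0.2693]
tcp_rot: [-179.9, -0.1, 175.4]
wrist_force: [0.1, -0.7, -0.3]
opening: 0.0857
grasp_force: 0.0
```

```bash
python3 - <<'E'
from h import *
shot('wrist','w9')
o=bot.get_obs();print(o['time'],o['ee_pos'],o['tcp_rot'])
a=info('w8');b=info('w9')
p=proj('wrist',np.array([.6053,.0383,.12]),a);c=proj('wrist',np.array([.467,.323,.05]),b);print(p,c)
W8=pickle.load(open('pics/w8.pkl','rb'))[1];W9=pickle.load(open('pics/w9.pkl','rb'))[1]
boxes=[]
out=[]
for im,q in((W8,p),(W9,c)):
    x0,y0=int(np.clip(q[0]-65,0,512-130)),int(np.clip(q[1]-97,0,384-195)); boxes.append((x0,y0))
    out.append(cv2.resize(im[y0:y0+195,x0:x0+130],(400,600),interpolation=cv2.INTER_CUBIC))
print(boxes); cv2.imwrite('pics/comp.png',np.hstack(out))
E
```

```text
scale 1.5625
20.6 [0.46740345 0.32108645 0.26937165] [-1.79936008e+02 -6.50084574e-02  1.75353152e+02]
[208.74964645 181.47090199] [256.3407182  168.45679252]
[(143, 84), (191, 71)]
```

View pics/comp.png

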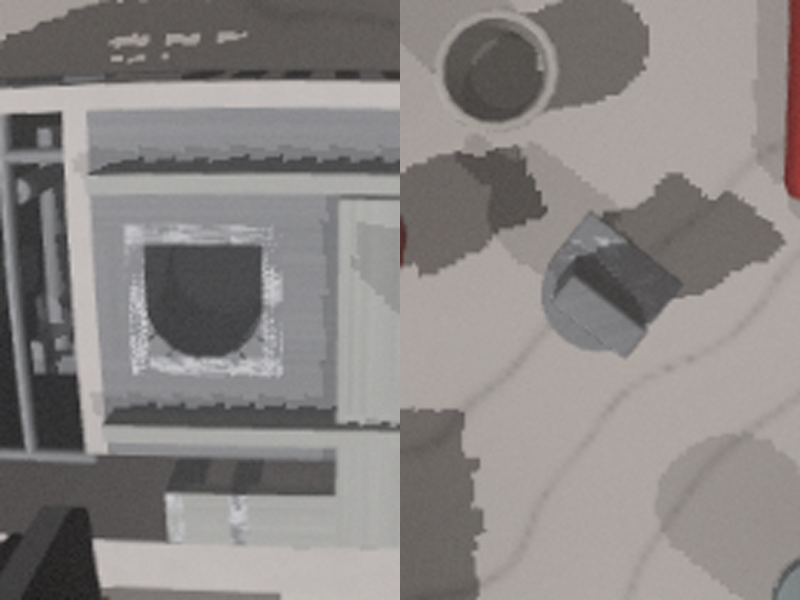

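```bash
python3 - <<'E'
from h import *
a=info('w8');b=info('w9')
A=lambda u,v:np.array([143+u*130/400,84+v*195/600]); B=lambda u,v:np.array([191+(u-400)*130/400,71+v*195/600])
Q={k:onz('wrist',A(*uv),.12,a) for k,uv in dict(fl=(145,244),fr=(263,244),bot=(203,358),l=(146,300),r=(262,300)).items()}
for k,v in Q.items(): print(k,v)
d=Q['fr']-Q['fl'];yaw=np.degrees(np.arctan2(d[1],d[0]))-90;print('port yaw',yaw,np.linalg.norm(d))
ux=Rn.from_euler('z',-5.2,degrees=True).apply([1,0,0]);uy=Rn.from_euler('z',-5.2,degrees=True).apply([0,1,0])
fm=(Q['fl']+Q['fr'])/2;print('flat->bot',(Q['bot']-fm)@ux,'centre from flat',fm+.019*ux,'from bot',Q['bot']-.019*ux)
# shutter rail lines as yaw check: lower edge of front rail & housing top edge
for l in [((95,190),(395,194)),((110,427),(340,431)),((105,452),(330,447))]:
    p,q=[onz('wrist',A(*x),.125,a) for x in l];e=q-p;print('line yaw',np.degrees(np.arctan2(e[1],e[0]))-90)
f=lambda u,v,z:onz('wrist',B(u,v),z,b)
p,q=f(592,213,.046),f(683,287,.046);e=q-p;cy=np.degrees(np.arctan2(e[1],e[0]))-90;print('flange flat yaw',cy,np.linalg.norm(e),'mid',(p+q)/2)
T=[f(*x,.082) for x in((570,275),(648,325),(630,357),(552,300))]
e=T[1]-T[0];e2=T[2]-T[3];print('tab yaw',np.degrees(np.arctan2(e[1],e[0]))-90,np.degrees(np.arctan2(e2[1],e2[0]))-90,np.linalg.norm(e),np.linalg.norm(T[1]-T[2]),'centre',np.mean(T,0))
cx=Rn.from_euler('z',cy,degrees=True).apply([1,0,0]);print('centre from flat17/23',(p+q)/2+.017*cx,(p+q)/2+.023*cx)
E
```

```text
fl [0.58528159 0.02217449 0.12      ]
fr [0.58885887 0.05978382 0.12      ]
bot [0.62494524 0.03590628 0.12      ]
l [0.6036736  0.01983978 0.12      ]
r [0.60701542 0.05748875 0.12      ]
port yaw -5.433444625859551 0.037779071337541145
flat->bot 0.03817889528021111 centre from flat [0.60599203 0.03925714 0.12      ] from bot [0.60602343 0.0376283  0.12      ]
line yaw -6.262698601277023
line yaw -5.359140670549053
line yaw -2.7132912871547745
flange flat yaw -43.84995335655605 0.04562735296301124 mid [0.44945967 0.33866566 0.046     ]
tab yaw -37.90569651257392 -41.76989531260004 0.032654253007946006 0.013310914752866608 centre [0.46473888 0.32283447 0.082     ]
centre from flat17/23 [0.46171933 0.32688853 0.046     ] [0.46604627 0.3227319  0.046     ]
```

```bash
python3 - <<'E'
from h import *
plan([.465,.323,.17],[180,0,-132],n=8)
E
```

```text
8 rows:
{"slide":[0.3, 0.2, 12.4],"angular":[-0.0, -0.01, -6.58]},
{"slide":[0.3, 0.3, 12.4],"angular":[-0.0, -0.01, -6.58]},
{"slide":[0.2, 0.3, 12.5],"angular":[-0.0, -0.01, -6.58]},
{"slide":[0.2, 0.3, 12.4],"angular":[-0.0, -0.01, -6.58]},
{"slide":[0.2, 0.3, 12.4],"angular":[-0.0, -0.01, -6.58]},
{"slide":[0.2, 0.4, 12.4],"angular":[-0.0, -0.01, -6.58]},
{"slide":[0.1, 0.4, 12.5],"angular":[-0.0, -0.01, -6.58]},
{"slide":[0.0, 0.4, 12.4],"angular":[-0.0, -0.01, -6.58]}
```

Call:
{"method": "play_rows", "body": {"increments": [{"slide":[0,0,12.5],"angular":[0,0,-6.6],"claw":1},{"slide":[0.5,0.5,12.5],"angular":[0,0,-6.6],"claw":1},{"slide":[0,0,12.5],"angular":[0,0,-6.6],"claw":1},{"slide":[0.5,0.5,12.5],"angular":[0,0,-6.6],"claw":1},{"slide":[0,0.5,12.5],"angular":[0,0,-6.6],"claw":1},{"slide":[0.5,0.5,12.5],"angular":[0,0,-6.6],"claw":1},{"slide":[0,0.5,12.5],"angular":[0,0,-6.6],"claw":1},{"slide":[0,0,12.5],"angular":[0,0,-6.6],"claw":1}]}}

```text
time: 21.4
ee_pos: [0.4659, 0.3218, 0.1691]
tcp_rot: [180.0, -0.1, -131.7]
wrist_force: [0.4, 0.3, 0.4]
opening: 0.0853
grasp_force: 0.0
```

Call:
{"method": "play_rows", "body": {"increments": [{"slide":[0,0,0],"angular":[0,0,0],"claw":1},{"slide":[0,0,0],"angular":[0,0,0],"claw":1}]}}

```text
time: 21.6
ee_pos: [0.4657, 0.3222, 0.17]
tcp_rot: [180.0, -0.1, -132.1]
wrist_force: [-1.0, 0.3, 0.3]
opening: 0.0856
grasp_force: 0.0
```

```bash
python3 - <<'E'
from h import *
o=bot.get_obs();print(o['time'],o['ee_pos'],o['tcp_rot'],o['q'])
plan([.465,.323,.071],[180,0,-132],n=4)
E
```

```text
21.6 [0.46567419 0.32215276 0.16997131] [ 1.79990718e+02 -6.02134771e-02 -1.32149952e+02] [ 3.46776317e+01  6.37338616e+00  2.69785373e+00  8.63852120e+01
 -4.68384587e-03 -1.31724086e+01]
4 rows:
{"slide":[-0.1, 0.3, 24.7],"angular":[0.0, -0.02, -0.04]},
{"slide":[-0.0, 0.2, 24.8],"angular":[0.0, -0.02, -0.04]},
{"slide":[-0.1, 0.3, 24.7],"angular":[0.0, -0.02, -0.04]},
{"slide":[-0.0, 0.3, 24.8],"angular":[0.0, -0.02, -0.04]}
```

Call:
{"method": "play_rows", "body": {"increments": [{"slide":[0,0,25],"angular":[0,0,0],"claw":1},{"slide":[0,1,25],"angular":[0,0,0],"claw":1},{"slide":[0,0,25],"angular":[0,0,0],"claw":1},{"slide":[0,0,24],"angular":[0,0,0],"claw":1},{"slide":[0,0,0],"angular":[0,0,0],"claw":1},{"slide":[0,0,0],"angular":[0,0,0],"claw":1}]}}

```text
time: 22.2
ee_pos: [0.4649, 0.3235, 0.0719]
tcp_rot: [-180.0, -0.0, -132.0]
wrist_force: [0.2, 0.1, 0.3]
opening: 0.0853
grasp_force: 0.0
```

Call:
{"method": "play_rows", "body": {"increments": [{"slide":[0,0,0],"angular":[0,0,0],"claw":-0.4},{"slide":[0,0,0],"angular":[0,0,0],"claw":-0.6},{"slide":[0,0,0],"angular":[0,0,0],"claw":-0.8},{"slide":[0,0,0],"angular":[0,0,0],"claw":-0.9},{"slide":[0,0,0],"angular":[0,0,0],"claw":-0.9},{"slide":[0,0,0],"angular":[0,0,0],"claw":-0.9},{"slide":[0,0,0],"angular":[0,0,0],"claw":-0.9}], "squeeze": 60}}

```text
time: 22.9
ee_pos: [0.4645, 0.3236, 0.0711]
tcp_rot: [180.0, -0.0, -131.9]
wrist_force: [-2.1, -1.6, 3.0]
opening: 0.0128
grasp_force: 61.0
```

Call:
{"method": "play_rows", "body": {"increments": [{"slide":[0,0,-20],"angular":[0,0,0],"claw":-0.9},{"slide":[0,0,-40],"angular":[0,0,0],"claw":-0.9},{"slide":[0,0,-45],"angular":[0,0,0],"claw":-0.9},{"slide":[0,0,-45],"angular":[0,0,0],"claw":-0.9},{"slide":[0,0,-45],"angular":[0,0,0],"claw":-0.9},{"slide":[0,0,0],"angular":[0,0,0],"claw":-0.9}]}}

```text
time: 23.5
ee_pos: [0.4658, 0.3243, 0.272]
tcp_rot: [-179.9, 0.4, -131.9]
wrist_force: [0.5, 0.0, -2.9]
opening: 0.0131
grasp_force: 60.1
```

```bash
python3 - <<'E'
from h import *
o=bot.get_obs();print(o['time'],o['ee_pos'],o['opening'],o['wrist_force'])
plan([.6056,.0385,.265],[180,0,-95.3],n=12)
E
```

```text
23.5 [0.46580329 0.32430754 0.27199856] 0.013068911063600962 [ 0.48200476  0.01601391 -2.91022152]
12 rows:
{"slide":[10.0, -24.6, 0.6],"angular":[-0.02, 0.03, -3.05]},
{"slide":[11.2, -24.0, 0.5],"angular":[-0.02, 0.03, -3.05]},
{"slide":[12.5, -23.4, 0.6],"angular":[-0.02, 0.03, -3.05]},
{"slide":[13.7, -22.6, 0.5],"angular":[-0.02, 0.03, -3.05]},
{"slide":[15.0, -22.0, 0.6],"angular":[-0.02, 0.03, -3.05]},
{"slide":[16.0, -21.1, 0.5],"angular":[-0.02, 0.03, -3.05]},
{"slide":[17.2, -20.2, 0.6],"angular":[-0.02, 0.03, -3.05]},
{"slide":[18.2, -19.2, 0.5],"angular":[-0.02, 0.03, -3.05]},
{"slide":[19.2, -18.3, 0.6],"angular":[-0.02, 0.03, -3.05]},
{"slide":[20.2, -17.2, 0.5],"angular":[-0.02, 0.03, -3.05]},
{"slide":[21.0, -16.2, 0.6],"angular":[-0.02, 0.03, -3.05]},
{"slide":[21.9, -14.9, 0.6],"angular":[-0.02, 0.03, -3.05]}
```

Call:
{"method": "play_rows", "body": {"increments": [{"slide":[10,-24.5,0.5],"angular":[0,0,-3.05],"claw":-0.9},{"slide":[11,-24,0.5],"angular":[0,0,-3.05],"claw":-0.9},{"slide":[12.5,-23.5,0.5],"angular":[0,0,-3.05],"claw":-0.9},{"slide":[13.5,-22.5,0.5],"angular":[0,0,-3.05],"claw":-0.9},{"slide":[15,-22,0.5],"angular":[0,0,-3.05],"claw":-0.9},{"slide":[16,-21,0.5],"angular":[0,0,-3.05],"claw":-0.9}]}}

```text
time: 24.1
ee_pos: [0.5348, 0.1799, 0.2612]
tcp_rot: [179.9, -0.1, -113.5]
wrist_force: [-0.4, 0.0, -4.8]
opening: 0.0132
grasp_force: 60.1
```

Call:
{"method": "play_rows", "body": {"increments": [{"slide":[17,-20,0.5],"angular":[0,0,-3.05],"claw":-0.9},{"slide":[18,-19,0.5],"angular":[0,0,-3.05],"claw":-0.9},{"slide":[19,-18,0.5],"angular":[0,0,-3.05],"claw":-0.9},{"slide":[20,-17,0.5],"angular":[0,0,-3.05],"claw":-0.9},{"slide":[21,-16,0.5],"angular":[0,0,-3.05],"claw":-0.9},{"slide":[22,-15,0.5],"angular":[0,0,-3.05],"claw":-0.9},{"slide":[0,0,0],"angular":[0,0,0],"claw":-0.9},{"slide":[0,0,0],"angular":[0,0,0],"claw":-0.9}]}}

```text
time: 24.9
ee_pos: [0.6036, 0.0387, 0.2582]
tcp_rot: [179.8, -0.0, -95.4]
wrist_force: [0.0, 0.2, -2.6]
opening: 0.0132
grasp_force: 60.2
```

```bash
python3 - <<'E'
from h import *
o=bot.get_obs();print(o['time'],o['ee_pos'],o['tcp_rot'],o['opening'],o['wrist_force'],o['q'][5])
shot('wrist','w10'); shot('side','s10')
i=info('w10')
Rt=Rn.from_euler('xyz',o['tcp_rot'],degrees=True)
for nm,l in dict(flange_l=(-.023,0,.027),flange_r=(.023,0,.027),tab0=(-.017,0,-.011),tab1=(.017,0,-.011)).items(): print(nm,proj('wrist',Rt.apply(l)+o['ee_pos'],i))
plan([.6056,.0385,.215],[180,0,-95.3],n=2)
E
```

```text
24.9 [0.60360142 0.03873031 0.2582436 ] [ 1.79836758e+02 -3.62595212e-02 -9.54002901e+01] 0.013171460554790022 [ 0.03482917  0.17844128 -2.55408641] -80.92384966059419
scale 1.5625
scale 1.5625
flange_l [255.14560301 278.03801689]
flange_r [255.0740327  207.33407453]
tab0 [255.05275161 311.0627606 ]
tab1 [254.97119467 251.3646093 ]
2 rows:
{"slide":[0.5, -1.2, 22.0],"angular":[0.05, -0.01, -0.0]},
{"slide":[0.5, -1.1, 22.1],"angular":[0.05, -0.01, -0.0]}
```

Call:
{"method": "play_rows", "body": {"increments": [{"slide":[0.5,-1.5,22],"angular":[0,0,0],"claw":-0.9},{"slide":[0,-0.5,22],"angular":[0,0,0],"claw":-0.9},{"slide":[0,0,10],"angular":[0,0,0],"claw":-0.9},{"slide":[0,0,0],"angular":[0,0,0],"claw":-0.9},{"slide":[0,0,0],"angular":[0,0,0],"claw":-0.9}]}}

```text
time: 25.5
ee_pos: [0.6057, 0.0389, 0.2067]
tcp_rot: [-180.0, -0.0, -95.3]
wrist_force: [0.1, 0.2, -2.3]
opening: 0.0127
grasp_force: 60.0
```

```bash
python3 - <<'E'
from h import *
plan([.6056,.0385,.19],[180,0,-95.3],n=1)
E
```

```text
1 rows:
{"slide":[0.4, 0.0, 16.7],"angular":[-0.01, -0.02, 0.03]}
```

Call:
{"method": "play_rows", "body": {"increments": [{"slide":[0.5,0,12],"angular":[0,0,0],"claw":-0.9},{"slide":[0,0,4],"angular":[0,0,0],"claw":-0.9},{"slide":[0,0,3],"angular":[0,0,0],"claw":-0.9},{"slide":[0,0,0],"angular":[0,0,0],"claw":-0.9}]}}

```text
time: 25.9
ee_pos: [0.6054, 0.0379, 0.1864]
tcp_rot: [179.9, -0.0, -95.3]
wrist_force: [-0.6, 0.2, -2.1]
opening: 0.0132
grasp_force: 60.1
```

Call:
{"method": "play_rows", "body": {"increments": [{"slide":[0,0,3],"angular":[0,0,0],"claw":-0.9},{"slide":[0,0,0],"angular":[0,0,0],"claw":-0.9}]}}

```text
time: 26.1
ee_pos: [0.6056, 0.0379, 0.1837]
tcp_rot: [180.0, -0.0, -95.3]
wrist_force: [-0.4, -0.5, -4.1]
opening: 0.0129
grasp_force: 60.2
```

Underside is about 7 mm into the port with no contact force, so I continue.

Call:
{"method": "play_rows", "body": {"increments": [{"slide":[0,0,3],"angular":[0,0,0],"claw":-0.9},{"slide":[0,0,3],"angular":[0,0,0],"claw":-0.9},{"slide":[0,0,0],"angular":[0,0,0],"claw":-0.9}]}}

```text
time: 26.4
ee_pos: [0.6054, 0.0379, 0.1773]
tcp_rot: [179.9, -0.0, -95.3]
wrist_force: [-0.1, -0.0, -3.1]
opening: 0.0131
grasp_force: 60.2
```

Call:
{"method": "play_rows", "body": {"increments": [{"slide":[0,0,4],"angular":[0,0,0],"claw":-0.9},{"slide":[0,0,4],"angular":[0,0,0],"claw":-0.9},{"slide":[0,0,0],"angular":[0,0,0],"claw":-0.9}]}}

```text
time: 26.7
ee_pos: [0.6053, 0.0379, 0.169]
tcp_rot: [179.9, -0.0, -95.3]
wrist_force: [-0.2, -0.2, -3.5]
opening: 0.013
grasp_force: 60.1
```

Call:
{"method": "play_rows", "body": {"increments": [{"slide":[0,0,4],"angular":[0,0,0],"claw":-0.9},{"slide":[0,0,4],"angular":[0,0,0],"claw":-0.9},{"slide":[0,0,0],"angular":[0,0,0],"claw":-0.9}]}}

```text
time: 27.0
ee_pos: [0.6053, 0.0379, 0.161]
tcp_rot: [179.9, -0.0, -95.3]
wrist_force: [0.1, 0.3, -3.7]
opening: 0.0132
grasp_force: 60.1
```

Call:
{"method": "play_rows", "body": {"increments": [{"slide":[0,0,4],"angular":[0,0,0],"claw":-0.9},{"slide":[0,0,3],"angular":[0,0,0],"claw":-0.9},{"slide":[0,0,0],"angular":[0,0,0],"claw":-0.9}]}}

```text
time: 27.3
ee_pos: [0.6054, 0.0379, 0.1543]
tcp_rot: [179.9, -0.0, -95.3]
wrist_force: [-0.4, 0.2, -3.7]
opening: 0.0129
grasp_force: 60.2
```

Call:
{"method": "play_rows", "body": {"increments": [{"slide":[0,0,2],"angular":[0,0,0],"claw":-0.9},{"slide":[0,0,0],"angular":[0,0,0],"claw":-0.9}]}}

```text
time: 27.5
ee_pos: [0.6056, 0.0379, 0.1527]
tcp_rot: [180.0, -0.0, -95.3]
wrist_force: [-0.1, -0.4, -3.1]
opening: 0.013
grasp_force: 60.2
```

Call:
{"method": "play_rows", "body": {"increments": [{"slide":[0,0,1.5],"angular":[0,0,0],"claw":-0.9},{"slide":[0,0,0],"angular":[0,0,0],"claw":-0.9}]}}

```text
time: 27.7
ee_pos: [0.6056, 0.0379, 0.1513]
tcp_rot: [180.0, -0.0, -95.3]
wrist_force: [0.2, 0.1, -3.3]
opening: 0.0133
grasp_force: 60.4
```

Call:
{"method": "play_rows", "body": {"increments": [{"slide":[0,0,1.5],"angular":[0,0,0],"claw":-0.9},{"slide":[0,0,0],"angular":[0,0,0],"claw":-0.9}]}}

```text
time: 27.9
ee_pos: [0.6057, 0.0379, 0.1512]
tcp_rot: [-179.9, -0.0, -95.3]
wrist_force: [-3.2, 0.2, 5.8]
opening: 0.0131
grasp_force: 61.3
```

Call:
{"method": "play_rows", "body": {"increments": [{"slide":[0,0,1.5],"angular":[0,0,0],"claw":-0.9},{"slide":[0,0,0],"angular":[0,0,0],"claw":-0.9}]}}

```text
time: 28.1
ee_pos: [0.6058, 0.0379, 0.1511]
tcp_rot: [-179.9, -0.0, -95.3]
wrist_force: [-5.0, -0.8, 13.8]
opening: 0.013
grasp_force: 62.6
```

Call:
{"method": "play_rows", "body": {"increments": [{"slide":[0,0,-1.5],"angular":[0,0,0],"claw":-0.6},{"slide":[0,0,0],"angular":[0,0,0],"claw":-0.2},{"slide":[0,0,0],"angular":[0,0,0],"claw":0},{"slide":[0,0,0],"angular":[0,0,0],"claw":0},{"slide":[0,0,-15],"angular":[0,0,0],"claw":0},{"slide":[0,0,-35],"angular":[0,0,0],"claw":0},{"slide":[0,0,-40],"angular":[0,0,0],"claw":0},{"slide":[0,0,-40],"angular":[0,0,0],"claw":0}]}}

```text
time: 28.9
ee_pos: [0.6053, 0.0379, 0.2823]
tcp_rot: [180.0, -0.0, -95.3]
wrist_force: [0.6, 1.0, -0.1]
opening: 0.0425
grasp_force: 0.0
```

Call:
{"method": "play_rows", "body": {"increments": [{"slide":[20,0,-20],"angular":[0,0,0],"claw":0},{"slide":[30,0,0],"angular":[0,0,0],"claw":0},{"slide":[30,0,0],"angular":[0,0,0],"claw":0},{"slide":[0,0,0],"angular":[0,0,0],"claw":0},{"slide":[0,0,0],"angular":[0,0,0],"claw":0}]}}

```text
time: 29.4
ee_pos: [0.5982, -0.0421, 0.3007]
tcp_rot: [-180.0, -0.0, -95.4]
wrist_force: [-0.0, 0.2, -0.1]
opening: 0.0422
grasp_force: 0.0
```

```bash
python3 - <<'E'
from h import *
shot('wrist','w11'); shot('side','s11'); shot('scene','c11')
L=lambda n:pickle.load(open(f'pics/{n}.pkl','rb'))[1]
r=lambda im,w,h:cv2.resize(im,(w,h),interpolation=cv2.INTER_CUBIC)
top=r(L('w11'),400,300); s=r(L('s11')[120:330,100:380],400,300); sc=r(L('c11')[160:280,130:290],400,300); c2=r(L('s11')[145:245,180:313],400,300)
cv2.imwrite('pics/fin.png',np.vstack([np.hstack([top,s]),np.hstack([sc,c2])])); print(bot.get_obs()['time'],bot.get_obs()['ee_pos'])
E
```

```text
scale 1.5625
scale 1.5625
scale 1.5625
29.55 [ 0.59834159 -0.04093161  0.30018178]
```

View pics/fin.png

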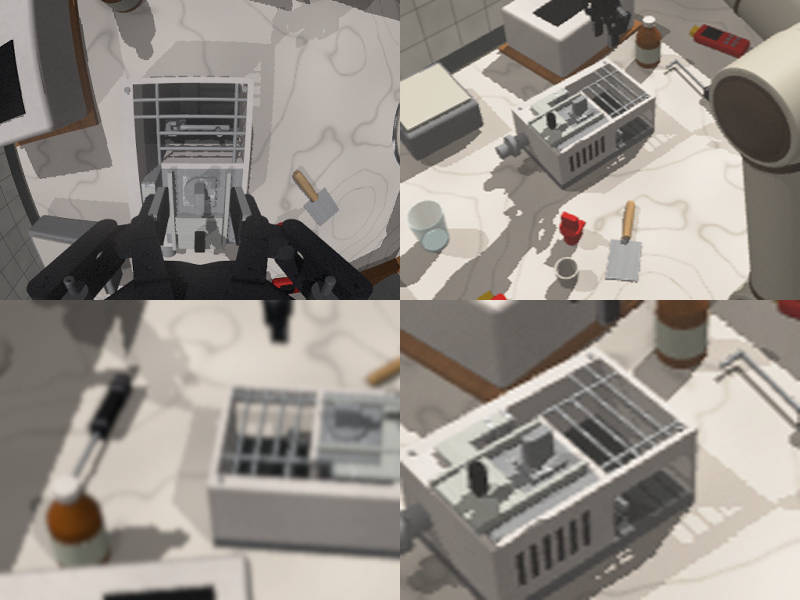

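The final views show the cartridge seated in the port (tab near 540,443), the shutter knob at the open end (477,477), the post drawn to the window, and the rod flat on the bench beside the upright bottle. The gripper is touching nothing.

```bash
python3 -c "
from workcell import bot
print(bot.job_done())"
```

```text
the job is handed in; nothing more can be done
None
```

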